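# Re-clamp a snap-lid container with its latches exposed

### The job

The sloping slide-jaw holder on the kitchen worktop grips a snap-lid container by its two latch sides, so the latches cannot be reached. Slide the jaw open, take the container by the grip on its lid, give it a quarter turn (either way) so that one latch faces down the slope and one up it, set it down without dropping it, flat on the sloping bed and against the low lip, and slide the jaw up snug on its two plain sides. Leave the other kitchen things where they are, and let go of everything at the end.

Things in the scene. Friction and masses are not known exactly. Their poses are not given: they have to be found in the camera images.
- bed: Sloping bed (110 x 225 mm) of the fixed holder, rising 30 deg away from the robot. Origin on its surface, 55 mm above worktop. Bed frame: x up the slope, y across to the robot's left, z out of the bed. In it (mm): lip across the lower end, inner face x = -45, 12 high; fixed jaw at right, inner face y = -40, 16 thick, 56 high, x = -40 to 24. Place varies, heading within 17 deg.
- jaw (a joint): How far the sliding jaw is open, m, along bed +y. Its inner face is at bed y = 28 mm + value, so the gap is 68 mm + value (0.012 = 80 mm gap). Jaw 14 thick, 56 high, x = -40 to 24. Travel -0.020 to 0.045; starts at 0 to 0.004 and stays where left (3 N friction).
- jaw_post (a point): Top centre of the upright handle post on the sliding jaw's carriage: bed x = -8, y = 88 mm + jaw value, z = 60. Post 16 mm thick along bed y, 30 along bed x; carriage top 8 above the bed. 38 mm free between post and back of the sliding jaw. Axes as the bed's.
- container: Loose snap-lid box, 0.25-0.45 kg. Origin: centre of underside; z up, y across the 2 latch sides, x across the 2 plain sides. Body 76 (x) by 58 (y) by 50 mm high, lid 80 by 62 at z 50-62; latch flaps 34 wide, z 30-60, 68 over both. At start its x is up the slope, body at the lip. Friction holds it on the slope. Turned: at lip its origin is at bed x = -16; touching the fixed jaw, y = 0.
- lid_grip (a point): Top centre of the square grip on the container's lid: 30 by 30 mm, 28 high, upright sides along the container's x and y, from 62 to 90 mm above the underside. Axes those of the container.
- grinder: Glass grinder, upright, 50 mm across, 130 high, origin under its centre; bystander, right of the holder.
- spoon: Bamboo spoon lying flat, 220 mm long, in front of the holder; bystander.
- tub_low: Square tub with lid, 106 mm wide, 60 high, right of the holder, no grip on the lid; bystander.
- tub_high: Square tub with lid, 91 mm wide, 50 high, standing on the lower tub; bystander.
- mug: White mug, 80 mm across, 90 high, left of the holder; bystander.
- bowl: White bowl, 120 mm across, 50 high, far right of the holder; bystander.
- jar: Glass jar with steel cap, 60 mm across, 90 high, left of the holder; bystander.
Not all that is in view belongs to the job. What is shaped like the container but turquoise or yellow is not meant.

How it is judged (in metres and radians):
On the way, in this order (a step that is already met when the one before it is completed fails the run):
1. the jaw has been slid open (value of joint jaw above 0.014 m), for 0.1 s.
2. the container stands on the bed against the lip, a quarter turn from before (angle between the y axis of container and the x axis of bed, either way round below 0.09 rad and angle between the z axis of container and the z axis of bed, either way round below 0.06 rad and z of container in the frame of bed between -0.003 and 0.004 m and x of container in the frame of bed between -0.02 and -0.01 m and y of container in the frame of bed above -0.005 m and angle between container's own z axis and vertical below 0.8 rad), for 0.2 s.
At the end, for the whole second after the job is handed in: The container stands flat on the sloping bed (underside within 4 mm, within 3 degrees), its latch axis along the slope within 5 degrees, within 6 mm of touching the lip, between the jaws with the sliding jaw snug on its plain sides (no more than 2.5 mm of slack), at rest and released (all of step 2 and value of joint jaw between 0.009 and 0.0145 m and linear speed of container below 0.02 m/s).
It fails at once if one of the bystanders (grinder, spoon, tubs, mug, bowl, jar) is pushed more than 30 mm from its place (distance of any of grinder, spoon, tub_low, tub_high, mug, bowl, jar from where it was at the start of the episode above 0.03 m).
It fails at once if the container is dropped (falls faster than 0.6 m/s, untouched by the fingers) (linear speed of container above 0.6 m/s and contact force between the fingers and container below 0.05 N).
It also fails if it takes over 56 s, if anything falls off the work surface, if the arm or the gripper's body presses on something with over 40 N, if the wrist force passes 120 N, or if a joint passes its speed limit or range.

### The arm

A 6-joint arm with a two-finger parallel gripper is mounted at the origin on the work surface. World frame = base frame: x ahead of the robot, y to its left, z up, the work surface at z = 0. Lengths are in mm, angles in rad, forces in N, time in s.
With the tool pointing down it reaches from about 325 to 775 mm from the base axis. Payload 9.3 kg.
Tool frame: the origin (TCP) lies on the centre line of the jaws, within the pads' length; the fingertips stand 19 mm ahead of it and the grasp point (between the pads) is the TCP; x points along the fingers, y is the direction in which the jaws open and shut, and the axes are right-handed (so a half turn about x gives the same grasp; the last joint's range is limited). The gripper opens to 85 mm and grips with 20 to 120 N. Pads are 22 mm wide; open, the fingers measure 114 mm over their backs; the gripper's body (76 mm by 85 mm) begins 54 mm behind the grasp point. The pads swing forward as they close: fully open they stand 13 mm farther back than shut.
Start: joints at [-1.462, 0.259, 0.021, 1.334, 0, 1.418], TCP at [142.344, -531.258, 250.279] pointing down, gripper open.
Joint ranges: [-3.04, 3.04], [-0.91, 1.82], [-1.04, 1.36], [-1.92, 1.95], [-1.52, 1.45], [-3.14, 3.14]. Speed limits (rad/s): [2.22, 2.22, 2.79, 3.14, 3.14, 3.14].

### API

Orientations are given as a unit quaternion [w, x, y, z].
In Python, from station import get_state, read_camera, job_done gives the robot as it stands.
- The arm moves only by the shell command python3 -m jog 'ROWS' [FORCE]. ROWS is JSON, a list of rows, each a list of 7 numbers: the turn, a rotation vector about the tool's x, y, z in rad, then the shift along the tool's x, y, z in m, then the opening in per cent of the stroke, from 0 (shut) to 100 (fully open). A call has 1 to 10 rows; each row is the pose to reach, as a shift and turn from the pose measured when the call began, along the tool's axes at that moment; what a row does not reach only later rows make up. A row lasts 1/12 s, in which the tool goes at most 41.7 mm and 7.16 degrees, less where a joint would pass 70% of its speed; a pose out of reach is approached as far as the arm can. A call with a gripper value outside its range is refused whole. The fingers move at their own pace and stop on an object; FORCE is the grip in N (left out, the last holds). Time passes only in rows, so rows that repeat a pose let the fingers close. It gives the time, the measured TCP pose, the force and the opening at its end, in the units of the state.
- get_state(): the state, without advancing time (a new reading comes with each control period).
- read_camera(name): name is "scene" or "top" or "wrist"; returns a dict with "image" (400x640x3 uint8, red, green, blue), "K" (3x3 intrinsics, pixels), "rvec" (rotation vector, rad) and "tvec" (3), from world to camera coordinates, as OpenCV has them. Camera axes: x right, y down, z forward; pixel columns grow to the right and rows downward; lengths in mm; the calibration is good to about 2 mm. A picture is of the moment at which its call begins. There is no depth.
- job_done(): hands the job in, once; it reports no verdict.
The state is a dict: "time_s": time; "joint_positions": joint angles; "joint_velocities": joint speeds; "tau": joint torques, N m; "tcp_pos": TCP position; "eef_rot": TCP orientation; "wrist_force": force on the tool from outside, world axes, zero at the start; "wrist_torque": the same for the moment, N m; "finger_gap": opening from 0.0 (shut) to 1.0 (fully open).
Only numpy, scipy, OpenCV 4.12 (cv2) and the standard library are available. Lean on these libraries where they do the work, as an engineer would, in place of code of your own. Each camera call takes 0.05 s, during which the arm holds its last target.

## Working session

There is one attempt and no reset: what is moved stays moved. The work goes in short steps, Python scripts to look and compute and a shell command to move; the robot and the scene stay as the last step left them, time stands still between calls to the robot, and variables do not carry over. Pictures are saved under pics/ and viewed, and the job is handed in when it is done.

```bash
ls; mkdir -p pics; python3 - <<'E'
from station import get_state, read_camera
import cv2
for n in ("scene","top","wrist"):
    c=read_camera(n); cv2.imwrite(f"pics/a_{n}.png",c["image"][:,:,::-1])
    print(n,c["K"],c["rvec"],c["tvec"])
print(get_state())
E
```

```text
pics
scene [[405.46889382   0.         321.91302939]
 [  0.         405.46889382 205.45718785]
 [  0.           0.           1.        ]] [ 2.09692852  0.72296566 -0.39921963] [-486.28355355 -119.77982444 1485.78173837]
top [[511.56672085   0.         321.90174816]
 [  0.         511.56672085 208.92055317]
 [  0.           0.           1.        ]] [ 2.11863363 -2.11482389  0.20170934] [  17.93236957  605.14150264 1428.32613347]
wrist [[297.57743545   0.         322.01789185]
 [  0.         297.57743545 201.39596086]
 [  0.           0.           1.        ]] [-2.27307315  1.74401973  0.28945874] [-549.34381681  -42.67700087  380.66629837]
{'time_s': 0.15, 'joint_positions': array([-1.46162054e+00,  2.59086625e-01,  2.09587641e-02,  1.33368966e+00,
        7.25229509e-06,  1.41822666e+00]), 'joint_velocities': array([ 0.00038643, -0.00221043,  0.00167532, -0.00221555,  0.00262863,
       -0.00156047]), 'tau': array([ 4.03476399e-03, -5.55972075e+01,  3.44661391e+01,  1.13706943e-02,
       -1.55850098e-04,  9.01716845e-06]), 'tcp_pos': array([ 142.31579637, -531.08479983,  249.801049  ]), 'eef_rot': array([ 0.09191613,  0.70107018,  0.09263794, -0.70104939]), 'wrist_force': array([-0.34089923, -0.54752328, -0.04494527]), 'wrist_torque': array([ 0.06807648, -0.00872342,  0.01123445]), 'finger_gap': 1.0032340067133854}
```

View pics/a_scene.png

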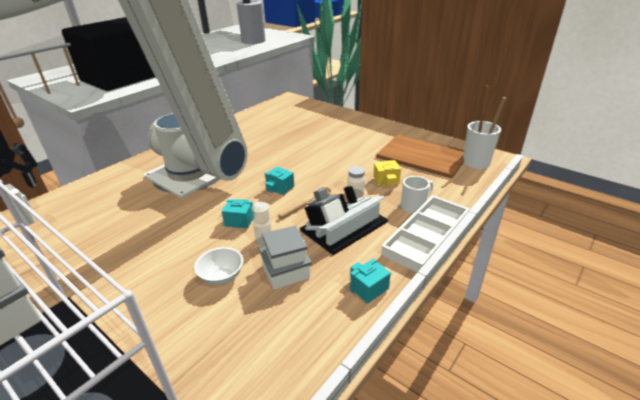

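View pics/a_top.png

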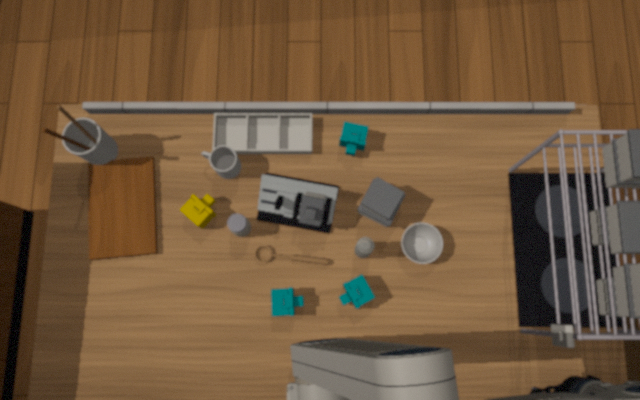

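View pics/a_wrist.png

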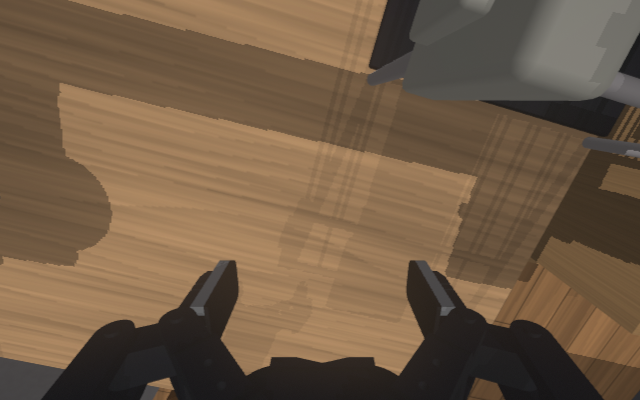

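```bash
cat > h.py <<'E'
import numpy as np, cv2
from scipy.spatial.transform import Rotation as R
from station import get_state, read_camera
def P(c):
    Rm=cv2.Rodrigues(np.array(c["rvec"],float))[0]; return c["K"]@np.c_[Rm,np.array(c["tvec"],float)]
def proj(c,X):
    p=cv2.projectPoints(np.array(X,float).reshape(-1,1,3),np.array(c["rvec"],float),np.array(c["tvec"],float),np.array(c["K"],float),None)[0]
    return p.reshape(-1,2)
def onz(c,uv,z):
    Rm=cv2.Rodrigues(np.array(c["rvec"],float))[0]; o=-Rm.T@np.array(c["tvec"],float)
    d=Rm.T@np.linalg.inv(c["K"])@np.array([uv[0],uv[1],1.]); return o+d*(z-o[2])/d[2]
def tri(obs):
    A=[]
    for c,(u,v) in obs:
        p=P(c); A+=[u*p[2]-p[0],v*p[2]-p[1]]
    A=np.array(A); A/=np.linalg.norm(A[:,:3],axis=1)[:,None]
    X=np.linalg.lstsq(A[:,:3],-A[:,3],rcond=None)[0]
    return X,A[:,:3]@X+A[:,3]
def crop(img,u0,v0,u1,v1,k,name):
    a=img[v0:v1,u0:u1,::-1]; a=cv2.resize(a,None,fx=k,fy=k,interpolation=cv2.INTER_CUBIC)
    for u in range(-(-u0//10)*10,u1,10):
        cv2.line(a,((u-u0)*k,0),((u-u0)*k,6 if u%50 else 14),(0,0,255),1)
        if u%20==0: cv2.putText(a,str(u),((u-u0)*k+1,20),0,.4,(0,0,255),1)
    for v in range(-(-v0//10)*10,v1,10):
        cv2.line(a,(0,(v-v0)*k),(6,(v-v0)*k),(0,0,255),1)
        if v%20==0: cv2.putText(a,str(v),(8,(v-v0)*k+4),0,.4,(0,0,255),1)
    cv2.imwrite("pics/"+name+".png",a)
def bedframe(o,h):
    c,s=np.cos(h),np.sin(h); t=np.radians(30)
    x=np.array([np.cos(t)*c,np.cos(t)*s,np.sin(t)]); y=np.array([-s,c,0]); z=np.cross(x,y)
    return np.c_[x,y,z],np.array(o,float)
E
python3 - <<'E'
from h import *
for n,b in (("top",(245,160,355,270)),("scene",(290,175,400,260))):
    c=read_camera(n); crop(c["image"],*b,7,"b_"+n)
E
```

```text
(no output)
```

View pics/b_top.png

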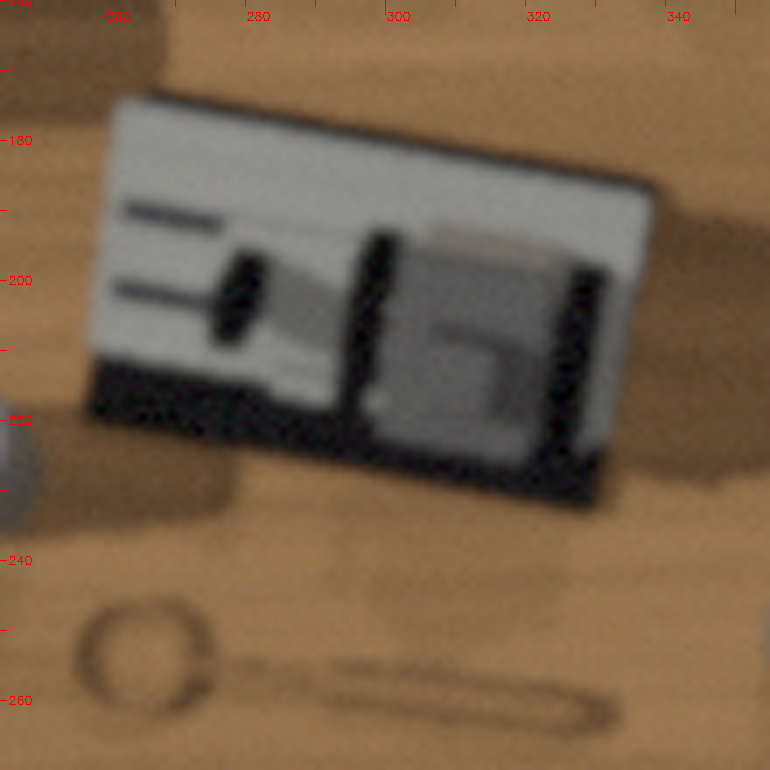

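View pics/b_scene.png

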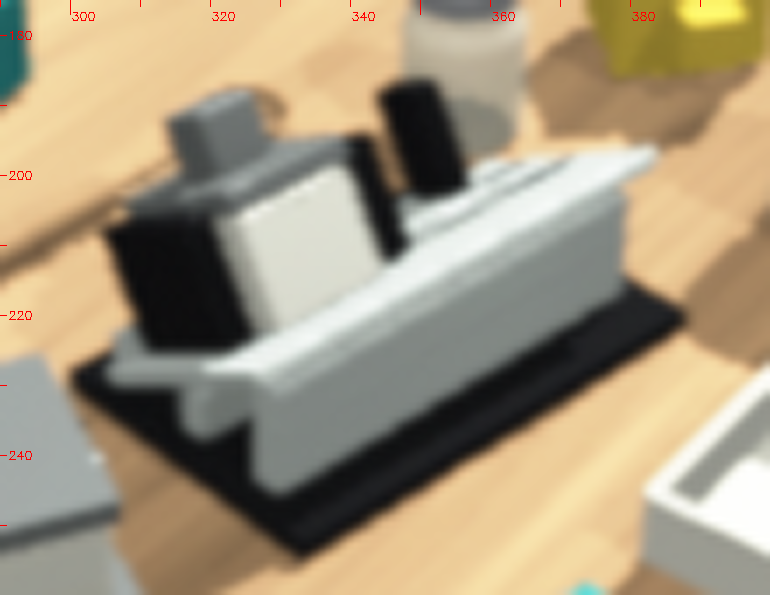

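```bash
python3 - <<'E'
from h import *
t=read_camera("top");s=read_camera("scene")
for n,c in(("top",t),("sc",s)):
    Rm=cv2.Rodrigues(c["rvec"])[0]; print(n,"pos",-Rm.T@c["tvec"],"axis",Rm[2])
# base plate corners on table (z~0) top view, scene view
for uv in((330,232),(258,220),(339,187)): print("top",uv,onz(t,uv,0))
for uv in((333,254),(388,220),(300,229)): print("sc",uv,onz(s,uv,0))
print("grip top", tri([(t,(318,216)),(s,(322,190))]))
print("post top", tri([(t,(277.5,206)),(s,(348,189))]))
E
```

```text
top pos [ 316.91047249   11.37644801 1518.57554323] axis [ 0.19373948  0.00513934 -0.98103955]
sc pos [1190.78193642 -686.62456667  754.28864449] axis [-0.51767639  0.6290974  -0.57986862]
top (330, 232) [546.28712067  -5.11438538   0.        ]
top (258, 220) [582.50255027 211.90734502   0.        ]
top (339, 187) [685.04873017 -32.68391464   0.        ]
sc (333, 254) [685.09511496 -29.37096453   0.        ]
sc (388, 220) [725.333727  193.1771692   0.       ]
sc (300, 229) [540.6881587   -1.74768875   0.        ]
grip top (array([580.22911331,  38.05472188, 130.3961108 ]), array([ 8.65297702,  8.95935911, 12.23163757, -2.34826247]))
post top (array([607.56139513, 145.73677896,  90.8688636 ]), array([ 0.34167599,  0.37987406,  0.49723875, -0.11673165]))
```

```bash
python3 - <<'E'
from h import *
w=read_camera("wrist"); st=get_state()
Rm=cv2.Rodrigues(w["rvec"])[0]; p=-Rm.T@w["tvec"]
T=R.from_quat(st["eef_rot"],scalar_first=True).as_matrix()
print("tool axes\n",T.round(3)); print("cam in tool",T.T@(p-st["tcp_pos"])," cam axes in tool\n",(T.T@Rm.T).round(3))
E
```

```text
tool axes
 [[-0.     0.259 -0.966]
 [ 0.    -0.966 -0.259]
 [-1.    -0.    -0.   ]]
cam in tool [-124.64114336   -0.91230939  -83.14559003]  cam axes in tool
 [[-0.002 -0.324  0.946]
 [ 1.    -0.     0.002]
 [-0.     0.946  0.324]]
```

```bash
python3 -m jog '[[0.2,0,0,-0.01,-0.23,-0.31,100],[0.2,0,0,-0.01,-0.23,-0.31,100],[0.2,0,0,-0.01,-0.23,-0.31,100],[0.2,0,0,-0.01,-0.23,-0.31,100],[0.2,0,0,-0.01,-0.23,-0.31,100],[0.447,0,0,-0.01,-0.461,-0.618,100],[0.447,0,0,-0.01,-0.461,-0.618,100],[0.447,0,0,-0.01,-0.461,-0.618,100],[0.447,0,0,-0.01,-0.461,-0.618,100],[0.447,0,0,-0.01,-0.461,-0.618,100]]'; python3 -c "
from h import *
s=get_state();print(s['tcp_pos'],R.from_quat(s['eef_rot'],scalar_first=True).as_matrix().round(3),s['joint_positions'])"
```

```text
time_s: 1.23
tcp_pos: [394.6, -211.9, 257.6]
eef_rot: [-0.066, 0.704, -0.066, -0.704]
wrist_force: [1.7, -1.2, -0.2]
finger_gap: 1.0
[ 394.57227614 -211.91617977  257.60573507] [[ 0.001 -0.185 -0.983]
 [-0.    -0.983  0.185]
 [-1.     0.    -0.001]] [-6.80705096e-01  8.12749726e-02 -1.81718165e-01  1.30716882e+00
  1.24477097e-04  2.64676588e+00]
```

```bash
python3 -m jog '[[-1.2,0,0,0,-0.298,-0.168,100],[-1.2,0,0,0,-0.298,-0.168,100],[-1.2,0,0,0,-0.298,-0.168,100],[-1.2,0,0,0,-0.298,-0.168,100],[-1.2,0,0,0,-0.298,-0.168,100],[-1.2,0,0,0,-0.298,-0.168,100],[-1.2,0,0,0,-0.298,-0.168,100],[-1.2,0,0,0,-0.298,-0.168,100],[-1.2,0,0,0,-0.298,-0.168,100],[-1.2,0,0,0,-0.298,-0.168,100]]'; python3 -c "
from h import *
s=get_state();print(s['tcp_pos'],R.from_quat(s['eef_rot'],scalar_first=True).as_matrix().round(3),s['joint_positions'])"
```

```text
time_s: 2.07
tcp_pos: [616.4, 52.8, 256.4]
eef_rot: [-0.346, -0.616, -0.347, 0.616]
wrist_force: [-0.3, -0.6, 0.3]
finger_gap: 1.001
[616.36500475  52.82437382 256.39804063] [[-0.     0.854 -0.52 ]
 [ 0.    -0.52  -0.854]
 [-1.    -0.     0.   ]] [-5.01459699e-02  3.77351644e-01  2.10470958e-01  1.40429262e+00
  1.93108725e-04  2.06694791e+00]
```

```bash
python3 -m jog '[[-1.2,0,0,0,0,0,100],[-1.2,0,0,0,0,0,100],[-1.2,0,0,0,0,0,100],[-1.2,0,0,0,0,0,100],[-1.2,0,0,0,0,0,100],[-1.2,0,0,0,0,0,100],[-1.2,0,0,0,0,0,100],[-1.2,0,0,0,0,0,100],[-1.2,0,0,0,0,0,100],[-1.2,0,0,0,0,0,100]]'; python3 -m jog '[[-0.72,0,0,0,0,0,100],[-0.72,0,0,0,0,0,100],[-0.72,0,0,0,0,0,100],[-0.72,0,0,0,0,0,100],[-0.72,0,0,0,0,0,100],[-0.72,0,0,0,0,0,100],[-0.72,0,0,0,0,0,100],[-0.72,0,0,0,0,0,100]]'; python3 -c "
from h import *
s=get_state();print(s['tcp_pos'],R.from_quat(s['eef_rot'],scalar_first=True).as_matrix().round(3),s['joint_positions'])
w=read_camera('wrist');cv2.imwrite('pics/c_wrist.png',w['image'][:,:,::-1])
import pickle;pickle.dump(w,open('w1.pkl','wb'))"
```

```text
time_s: 2.9
tcp_pos: [616.3, 52.9, 256.3]
eef_rot: [0.635, 0.311, 0.635, -0.311]
wrist_force: [0.1, -0.4, 0.4]
finger_gap: 1.001
time_s: 3.57
tcp_pos: [616.3, 52.8, 256.3]
eef_rot: [0.704, 0.068, 0.704, -0.068]
wrist_force: [0.2, 0.6, 0.4]
finger_gap: 1.001
[616.34826211  52.83196855 256.28106729] [[-0.001  0.192  0.981]
 [ 0.     0.981 -0.192]
 [-1.     0.    -0.001]] [-5.01494093e-02  3.77507729e-01  2.10417340e-01  1.40433252e+00
  2.25223509e-04  1.43518139e-01]
```

View pics/c_wrist.png

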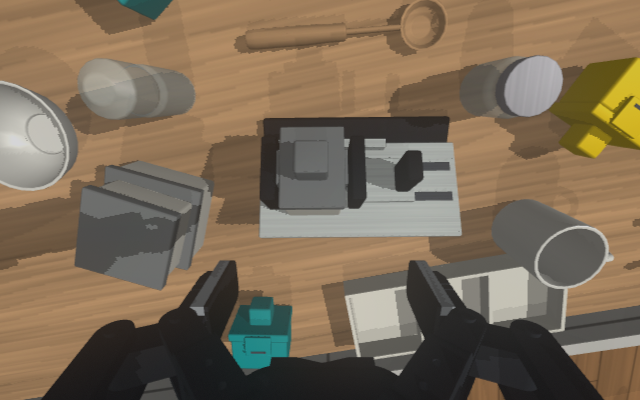

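```bash
python3 -c "
from h import *
import pickle;w=pickle.load(open('w1.pkl','rb'))
crop(w['image'],250,105,475,245,3,'d1')"
```

```text
(no output)
```

View pics/d1.png

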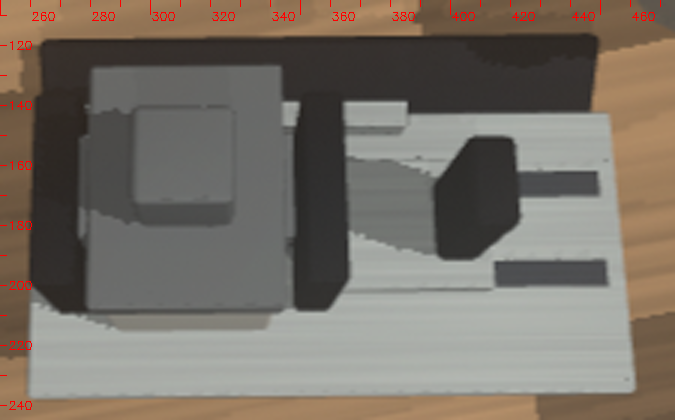

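```bash
cat > fit.py <<'E'
from h import *
import pickle
from scipy.optimize import least_squares
# params: ox,oy,oz,h,pitch,j,cx,cy
def frame(p):
    c,s=np.cos(p[3]),np.sin(p[3]); t=p[4]
    x=np.array([np.cos(t)*c,np.cos(t)*s,np.sin(t)]); y=np.array([-s,c,0]); return np.c_[x,y,np.cross(x,y)],np.array(p[:3])
def pts(p,keys):
    j,cx,cy=p[5:8]
    D={'F0':(-40,-40,56),'F1':(-40,-56,56),'F2':(24,-56,56),'F3':(24,-40,56),
       'J0':(-40,28+j,56),'J1':(-40,42+j,56),'J2':(24,42+j,56),'J3':(24,28+j,56),
       'P0':(-23,80+j,60),'P1':(-23,96+j,60),'P2':(7,96+j,60),'P3':(7,80+j,60),
       'G0':(cx-15,cy-15,90),'G1':(cx-15,cy+15,90),'G2':(cx+15,cy+15,90),'G3':(cx+15,cy-15,90),
       'L0':(cx-40,cy-31,62),'L1':(cx-40,cy+31,62),'L2':(cx+40,cy+31,62),'L3':(cx+40,cy-31,62)}
    M,o=frame(p); return np.array([M@np.array(D[k],float)+o for k in keys])
def solve(views,fixz=None,p0=(600,40,55,-.19,np.pi/6,2,-7,-6),free=range(8)):
    p0=np.array(p0,float); free=list(free)
    def f(q):
        p=p0.copy(); p[free]=q; r=[]
        for c,o,wt in views:
            r.append((wt*(proj(c,pts(p,o.keys()))-np.array(list(o.values())))).ravel())
        return np.concatenate(r)
    s=least_squares(f,p0[free],loss='soft_l1',x_scale='jac')
    p=p0.copy();p[free]=s.x; return p,s
W1={'F0':(275,136),'F1':(262,136),'F2':(259,197),'J0':(349.5,136),'J1':(363,136),'J2':(365,198),'P0':(404,151),'P1':(418,151),'P2':(420,178),'G0':(294.5,140),'G1':(327.5,140),'G2':(327.5,172),'G3':(295,172),'L0':(280,127),'L1':(343,127),'L2':(343,208),'L3':(279,208)}
E
python3 - <<'E'
from fit import *
w=pickle.load(open('w1.pkl','rb'))
for fr in ([0,1,3,5,6,7],[0,1,2,3,5,6,7],range(8)):
    p,s=solve([(w,W1,1)],free=fr); print(p.round(3),s.cost)
e=proj(w,pts(p,W1.keys()))-np.array(list(W1.values()))
for k,v in zip(W1,e): print(k,v.round(1))
E
```

```text
[ 6.27522e+02  4.70590e+01  5.50000e+01 -1.92000e-01  5.24000e-01
  1.72500e+00 -6.80500e+00 -6.02300e+00] 17.317401436627268
[ 6.28561e+02  4.46080e+01  4.46380e+01 -1.95000e-01  5.24000e-01
  5.64200e+00 -6.38700e+00 -4.22800e+00] 8.712369270835966
[ 6.28564e+02  4.46090e+01  4.46460e+01 -1.95000e-01  5.24000e-01
  5.64000e+00 -6.38400e+00 -4.22900e+00] 8.71235914862452
F0 [ 2.  -0.1]
F1 [-0.7 -0.1]
F2 [-0.3  0.5]
J0 [-0.1  0. ]
J1 [0.2 0. ]
J2 [-0.2 -0.4]
P0 [-1.6 -0.5]
P1 [ 0.6 -0.4]
P2 [0.4 1.8]
G0 [-0.5  0. ]
G1 [0.1 0.1]
G2 [0.1 0.4]
G3 [-1.7  0.4]
L0 [1.1 0.5]
L1 [0.  0.6]
L2 [ 1.  -1.8]
L3 [-0.2 -1.9]
```

```bash
python3 -m jog '[[0,-0.524,0,0.095,0.086,-0.06,55],[0,-0.524,0,0.095,0.086,-0.06,55],[0,-0.524,0,0.095,0.086,-0.06,55],[0,-0.524,0,0.095,0.086,-0.06,55],[0,-0.524,0,0.095,0.086,-0.06,55],[0,-0.524,0,0.095,0.086,-0.06,55],[0,-0.524,0,0.095,0.086,-0.06,55]]'; python3 -c "
from h import *
s=get_state();print(s['tcp_pos'],R.from_quat(s['eef_rot'],scalar_first=True).as_matrix().round(3),s['joint_positions'])
w=read_camera('wrist');cv2.imwrite('pics/e_wrist.png',w['image'][:,:,::-1])
import pickle;pickle.dump(w,open('w2.pkl','wb'))
"
```

```text
time_s: 4.2
tcp_pos: [570.7, 149.8, 159.7]
eef_rot: [0.862, 0.049, 0.498, -0.084]
wrist_force: [0.5, 0.2, -0.0]
finger_gap: 0.551
[570.69316318 149.78482921 159.66526663] [[ 0.489  0.193  0.851]
 [-0.096  0.981 -0.167]
 [-0.867  0.     0.498]] [ 0.20535195  0.13703563 -0.51448058  0.43204973 -0.19467412  0.35086222]
```

View pics/e_wrist.png

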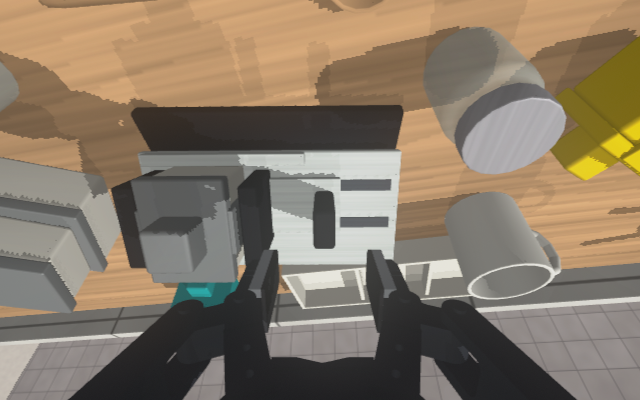

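```bash
python3 -c "
from h import *
import pickle;w=pickle.load(open('w2.pkl','rb'))
crop(w['image'],105,95,410,290,2,'d2a');crop(w['image'],105,160,285,290,4,'d2b');crop(w['image'],290,180,350,260,7,'d2c')"
```

```text
(no output)
```

View pics/d2b.png

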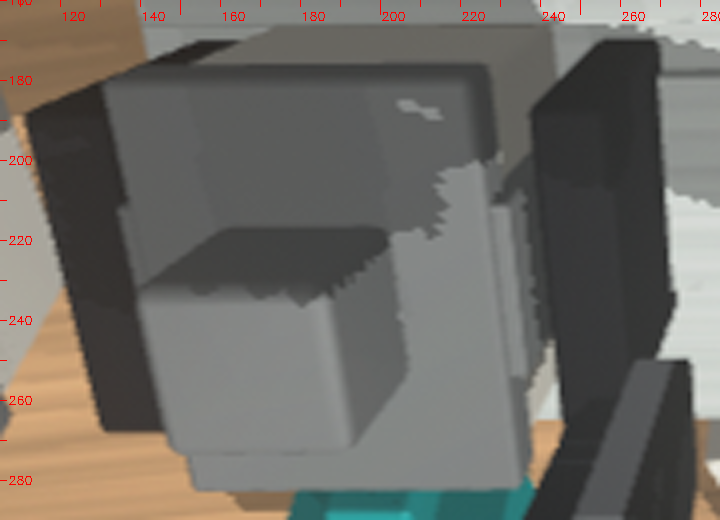

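View pics/d2c.png

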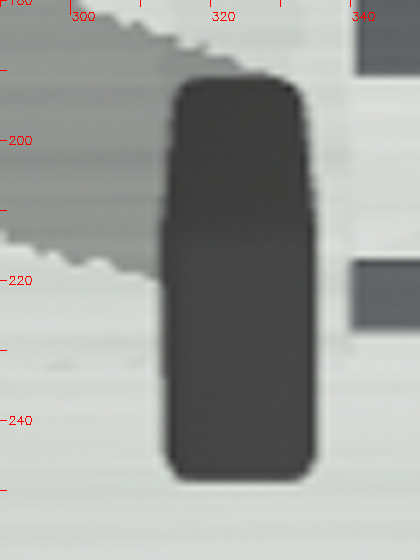

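```bash
cat >> fit.py <<'E'
W2={'F1':(111.8,188.8),'F2':(130.8,267.5),'J0':(238,186.8),'P0':(313,212.5),'P1':(335,212.5),'P2':(335,248.3),'P3':(313.5,248.3),'G0':(139.5,232.7),'G1':(186.2,234.5),'G2':(192.5,272),'G3':(148,273),'L0':(130.8,181.2),'L1':(222,181),'L2':(235.5,282),'L3':(153.8,282)}
E
python3 - <<'E'
from fit import *
w=pickle.load(open('w1.pkl','rb'));w2=pickle.load(open('w2.pkl','rb'))
for vs in ([(w2,W2,1)],[(w,W1,1),(w2,W2,1)]):
  for fr in ([0,1,3,5,6,7],[0,1,2,3,5,6,7],range(8)):
    p,s=solve(vs,free=fr); print(p.round(3),s.cost)
for c,W in((w,W1),(w2,W2)):
  e=proj(c,pts(p,W.keys()))-np.array(list(W.values()))
  print({k:tuple(v.round(1)) for k,v in zip(W,e)})
for k in ('G','P'):
  print([tri([(w,W1[k+i]),(w2,W2[k+i])])[0].round(1) for i in '012'])
E
```

```text
[ 6.29016e+02  4.71160e+01  5.50000e+01 -1.81000e-01  5.24000e-01
  4.01400e+00 -7.12800e+00 -6.22800e+00] 14.001697718461411
[ 6.31542e+02  4.36260e+01  5.20540e+01 -1.82000e-01  5.24000e-01
  6.70800e+00 -6.56000e+00 -5.54300e+00] 7.819073959801319
[ 6.31147e+02  4.38660e+01  5.19870e+01 -1.83000e-01  5.18000e-01
  6.51900e+00 -6.60700e+00 -5.64300e+00] 7.718089972848837
[ 6.28051e+02  4.75140e+01  5.50000e+01 -1.87000e-01  5.24000e-01
  2.82500e+00 -6.96200e+00 -6.30200e+00] 39.99229733063098
[ 6.28109e+02  4.72520e+01  5.44240e+01 -1.88000e-01  5.24000e-01
  3.06300e+00 -6.77100e+00 -6.27400e+00] 39.06470750031576
[ 6.27889e+02  4.72910e+01  5.42790e+01 -1.89000e-01  5.18000e-01
  3.04700e+00 -6.82200e+00 -6.28200e+00] 38.946185966596616
{'F0': (np.float64(2.7), np.float64(0.3)), 'F1': (np.float64(-0.5), np.float64(0.4)), 'F2': (np.float64(0.1), np.float64(3.2)), 'J0': (np.float64(0.4), np.float64(-0.1)), 'J1': (np.float64(1.1), np.float64(-0.1)), 'J2': (np.float64(1.1), np.float64(1.7)), 'P0': (np.float64(0.8), np.float64(-0.3)), 'P1': (np.float64(3.5), np.float64(-0.4)), 'P2': 
[... 511 characters left out ...]
0': (np.float64(-1.2), np.float64(-1.3)), 'P1': (np.float64(-0.3), np.float64(-1.4)), 'P2': (np.float64(-0.7), np.float64(1.2)), 'P3': (np.float64(-1.1), np.float64(1.2)), 'G0': (np.float64(-1.9), np.float64(-1.4)), 'G1': (np.float64(0.9), np.float64(-3.3)), 'G2': (np.float64(1.8), np.float64(2.0)), 'G3': (np.float64(-0.6), np.float64(1.1)), 'L0': (np.float64(-0.2), np.float64(-1.9)), 'L1': (np.float64(1.5), np.float64(-1.9)), 'L2': (np.float64(-0.0), np.float64(-0.1)), 'L3': (np.float64(-0.3), np.float64(-0.0))}
[array([561.5,  39.9, 122.8]), array([566.9,  67.7, 124. ]), array([591.2,  62.5, 135.9])]
[array([595.2, 138.1,  95.3]), array([598.4, 152.4,  94.5]), array([620.9, 148.1, 109.3])]
```

```bash
cat > go.py <<'E'
from fit import *
BED=[628.1,47.4,54.7,-.187,np.pi/6,3,-7,-6.3]
def where():
    s=get_state(); M,o=frame(BED); T=R.from_quat(s['eef_rot'],scalar_first=True).as_matrix()
    return M.T@(s['tcp_pos']-o), T, M, s
def to(b, yaw=None):
    """shift in tool axes (mm) to bring TCP to bed point b; rotvec to align x=-zb,y=+yb rotated yaw about tool x"""
    cur,T,M,s=where(); Td=np.c_[-M[:,2],M[:,1],M[:,0]]
    print('tcp bed',cur.round(1),'F',np.round(s['wrist_force'],1),'gap',round(s['finger_gap'],3),'t',round(s['time_s'],2),'j',s['joint_positions'].round(2))
    y=0 if yaw is None else yaw
    print('rot to yaw',y,R.from_matrix(T.T@Td@R.from_rotvec([y,0,0]).as_matrix()).as_rotvec().round(4))
    if b is not None: print('shift',(T.T@(M@(np.array(b,float)-cur))).round(1))
E
python3 -c "
from go import *
to((-8,91,48))"
```

```text
tcp bed [-10.2  90.  128.9] F [0.2 0.2 0.8] gap 0.551 t 4.25 j [ 0.2   0.14 -0.51  0.44 -0.19  0.35]
rot to yaw 0 [-0.0069 -0.0014  0.0029]
shift [80.9  1.3  2.3]
```

```bash
python3 -m jog '[[-0.007,0,0,0.025,0.001,0.002,48],[-0.007,0,0,0.05,0.001,0.002,48],[-0.007,0,0,0.07,0.001,0.002,48],[-0.007,0,0,0.081,0.001,0.002,48],[-0.007,0,0,0.081,0.001,0.002,48]]'; python3 -c "
from go import *
to((-8,91,48))
w=read_camera('wrist');cv2.imwrite('pics/f_wrist.png',w['image'][:,:,::-1])"
```

```text
time_s: 4.67
tcp_pos: [615.7, 141.4, 90.3]
eef_rot: [0.861, 0.047, 0.5, -0.083]
wrist_force: [-0.7, 0.1, 0.0]
finger_gap: 0.479
tcp bed [-7.9 90.  45.7] F [-0.7  0.1  0. ] gap 0.479 t 4.67 j [ 0.17  0.28 -0.54  0.26 -0.18  0.32]
rot to yaw 0 [-0.002  -0.0043  0.0043]
shift [-2.3  1.  -0.1]
```

View pics/f_wrist.png

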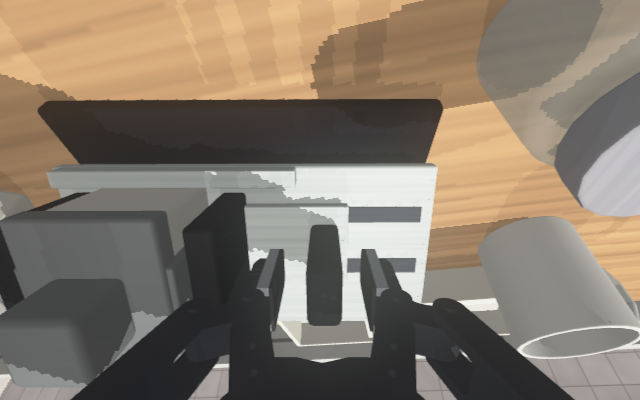

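```bash
python3 -m jog '[[0,0,0,-0.001,0.001,0,10],[0,0,0,-0.001,0.001,0,10],[0,0,0,-0.001,0.001,0,10],[0,0,0,-0.001,0.001,0,10],[0,0,0,-0.001,0.001,0,10]]' 25; python3 -c "
from go import *
to((-8,91,48))"
```

```text
time_s: 5.13
tcp_pos: [615.6, 142.9, 93.9]
eef_rot: [0.862, 0.047, 0.498, -0.083]
wrist_force: [-0.6, -1.6, 7.3]
finger_gap: 0.181
tcp bed [-6.4 91.5 48.9] F [-0.6 -1.6  7.3] gap 0.181 t 5.13 j [ 0.17  0.27 -0.54  0.27 -0.18  0.32]
rot to yaw 0 [-0.002  -0.0006  0.0032]
shift [ 0.9 -0.5 -1.6]
```

```bash
python3 -m jog '[[0,0,0,0,0.006,0,10],[0,0,0,0,0.014,0,10],[0,0,0,0,0.022,0,10],[0,0,0,0,0.029,0,10],[0,0,0,0,0.033,0,10],[0,0,0,0,0.033,0,10],[0,0,0,0,0.033,0,10]]'; python3 -c "
from go import *
to((-8,91,48))
w=read_camera('wrist');cv2.imwrite('pics/g_wrist.png',w['image'][:,:,::-1])"
```

```text
time_s: 5.72
tcp_pos: [621.9, 176.4, 93.9]
eef_rot: [0.862, 0.047, 0.498, -0.082]
wrist_force: [0.0, 3.4, 1.4]
finger_gap: 0.185
tcp bed [ -6.5 125.6  49. ] F [0.  3.4 1.4] gap 0.185 t 5.72 j [ 0.23  0.3  -0.49  0.29 -0.21  0.37]
rot to yaw 0 [-0.001  -0.0007  0.0011]
shift [  1.1 -34.6  -1.5]
```

View pics/g_wrist.png

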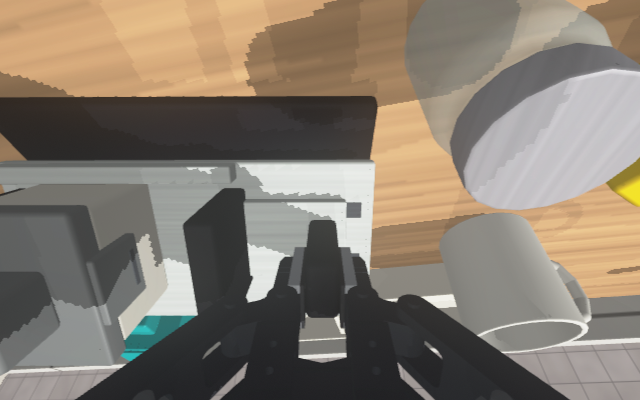

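```bash
python3 -m jog '[[0,0,0,0,0,0,42],[0,0,0,0,0,0,42],[0,0,0,0,0,0,42],[0,0,0,-0.03,0,0,42],[0,0,0,-0.065,0,0,42],[0,0,0,-0.09,0,0,42],[0,0,0,-0.09,-0.04,0,60],[0,0,0,-0.09,-0.08,0,60],[0,0,0,-0.09,-0.12,0,60],[0,0,0,-0.09,-0.13,0,60]]'; python3 -c "
from go import *
to((-7,-6.3,130))
w=read_camera('wrist');cv2.imwrite('pics/h_wrist.png',w['image'][:,:,::-1])"
```

```text
time_s: 6.6
tcp_pos: [551.7, 53.3, 172.0]
eef_rot: [0.862, 0.047, 0.498, -0.083]
wrist_force: [0.5, 0.0, 0.8]
finger_gap: 0.598
tcp bed [ -7.3  -8.4 139.6] F [0.5 0.  0.8] gap 0.598 t 6.6 j [-0.01  0.05 -0.59  0.42 -0.09  0.16]
rot to yaw 0 [-0.0029 -0.0007  0.0038]
shift [9.6 2.1 0.3]
```

View pics/h_wrist.png

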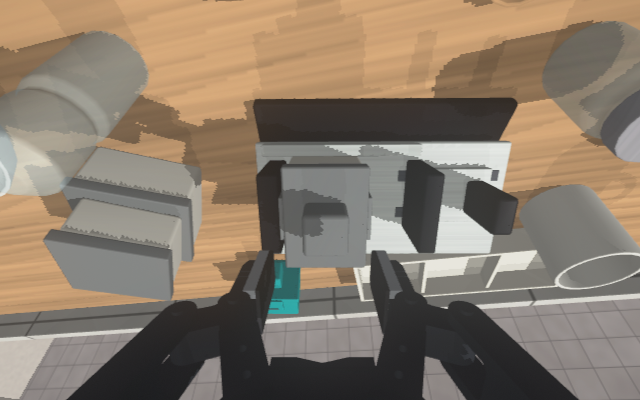

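```bash
python3 -c "
from go import *
w=read_camera('wrist');pickle.dump(w,open('w3.pkl','wb'))
crop(w['image'],245,140,405,275,5,'d3')
p=BED[:];p[5]=37.5
for k in ['G0','G1','G2','G3','L0','L1','L2','L3','J0','F1','F2']: print(k,proj(w,pts(p,[k])).round(1)[0])
"
```

```text
G0 [301.1 214.6]
G1 [348.7 214.6]
G2 [347.5 256.7]
G3 [302.3 256.7]
L0 [279.9 166.1]
L1 [369.6 166. ]
L2 [364.6 267.1]
L3 [285.  267.1]
J0 [424.8 173.7]
F1 [255.6 174. ]
F2 [261.8 253. ]
```

View pics/d3.png

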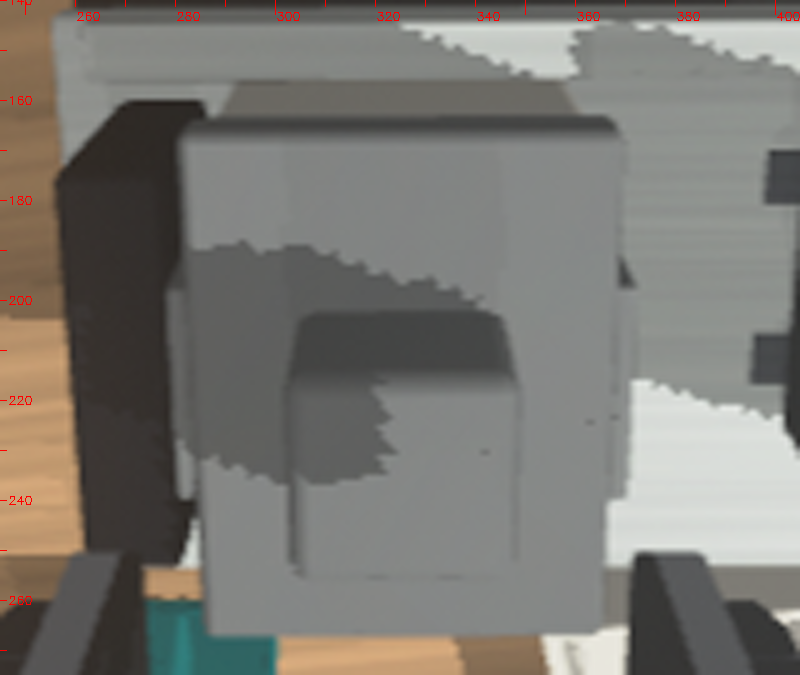

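```bash
python3 -m jog '[[-0.003,0,0.004,0.02,0.002,0,60],[-0.003,0,0.004,0.035,0.002,0,60],[-0.003,0,0.004,0.046,0.002,0,60],[-0.003,0,0.004,0.053,0.002,0,60],[-0.003,0,0.004,0.053,0.002,0,60],[-0.003,0,0.004,0.053,0.002,0,60]]' 25; python3 -c "
from go import *
to((-7,-6.3,85))"
```

```text
time_s: 7.2
tcp_pos: [579.2, 52.0, 126.0]
eef_rot: [0.862, 0.047, 0.498, -0.081]
wrist_force: [0.1, 0.3, -0.3]
finger_gap: 0.602
tcp bed [-6.7 -4.6 86.2] F [ 0.1  0.3 -0.3] gap 0.602 t 7.2 j [-0.01  0.14 -0.62  0.3  -0.09  0.15]
rot to yaw 0 [-0.0011 -0.0012 -0.0007]
shift [ 1.2 -1.7 -0.3]
```

```bash
python3 -m jog '[[0,0,0,0.001,-0.0017,0,60],[0,0,0,0.001,-0.0017,0,25],[0,0,0,0.001,-0.0017,0,25],[0,0,0,0.001,-0.0017,0,25],[0,0,0,0.001,-0.0017,0,25],[0,0,0,0.001,-0.0017,0,25]]' 60; python3 -c "
from go import *
to((-7,-6.3,85))
w=read_camera('wrist');cv2.imwrite('pics/i_wrist.png',w['image'][:,:,::-1])"
```

```text
time_s: 7.7
tcp_pos: [579.3, 50.3, 125.9]
eef_rot: [0.862, 0.047, 0.498, -0.081]
wrist_force: [-5.1, -0.3, 6.0]
finger_gap: 0.338
tcp bed [-6.4 -6.3 85.9] F [-5.1 -0.3  6. ] gap 0.338 t 7.7 j [-0.02  0.14 -0.62  0.29 -0.08  0.15]
rot to yaw 0 [-0.0011 -0.0002 -0.0008]
shift [ 0.9 -0.  -0.6]
```

View pics/i_wrist.png

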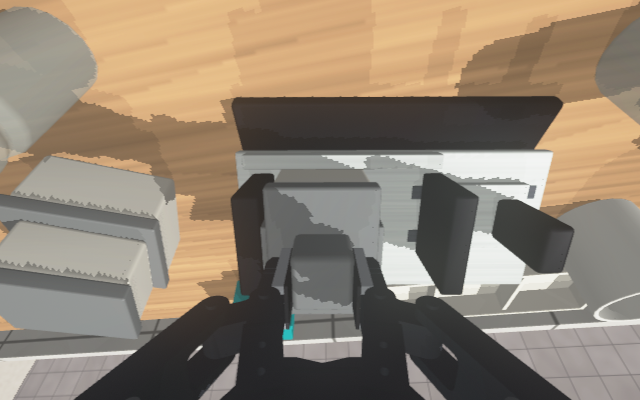

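```bash
python3 -m jog '[[0,0,0,-0.004,0,0,25],[0,0,0,-0.012,0.001,0.001,25],[0,0,0,-0.022,0.003,0.002,25],[0,0,0,-0.034,0.006,0.002,25],[0,0,0,-0.046,0.009,0.002,25],[0,0,0,-0.058,0.012,0.002,25],[0,0,0,-0.068,0.014,0.002,25],[0,0,0,-0.074,0.014,0.002,25],[0,0,0,-0.075,0.014,0.002,25],[0,0,0,-0.075,0.014,0.002,25]]' 70; python3 -c "
from go import *
to((-8,8,161),1.5708)
w=read_camera('wrist');cv2.imwrite('pics/j_wrist.png',w['image'][:,:,::-1])
w=read_camera('scene');crop(w['image'],270,140,410,260,5,'j_scene')"
```

```text
time_s: 8.58
tcp_pos: [546.6, 70.6, 192.1]
eef_rot: [0.862, 0.047, 0.498, -0.081]
wrist_force: [0.8, 0.1, -2.8]
finger_gap: 0.34
tcp bed [ -4.4   7.7 161.2] F [ 0.8  0.1 -2.8] gap 0.34 t 8.58 j [ 0.03  0.02 -0.55  0.48 -0.11  0.19]
rot to yaw 1.5708 [ 1.5698e+00 -6.0000e-04 -9.0000e-04]
shift [ 0.2  0.3 -3.6]
```

View pics/j_wrist.png

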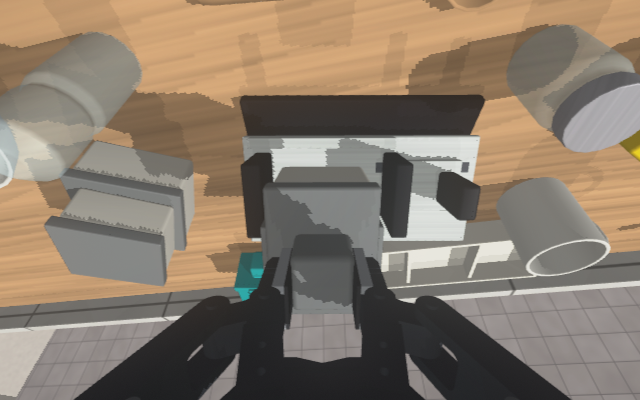

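View pics/j_scene.png

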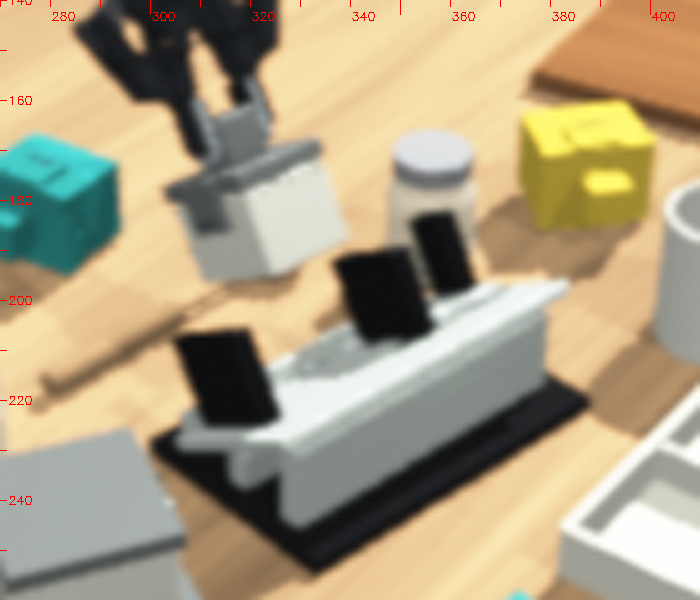

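```bash
python3 -m jog '[[0.08,0,0,0,0,0,25],[0.18,0,0,0,0,0,25],[0.28,0,0,0,0,0,25],[0.38,0,0,0,0,0,25],[0.48,0,0,0,0,0,25],[0.58,0,0,0,0,0,25],[0.68,0,0,0,0,0,25],[0.76,0,0,0,0,0,25],[0.8,0,0,0,0,0,25],[0.8,0,0,0,0,0,25]]'; python3 -m jog '[[0.08,0,0,0,0,0,25],[0.18,0,0,0,0,0,25],[0.28,0,0,0,0,0,25],[0.38,0,0,0,0,0,25],[0.48,0,0,0,0,0,25],[0.58,0,0,0,0,0,25],[0.68,0,0,0,0,0,25],[0.75,0,0,0,0,0,25],[0.77,0,0,0,0,0,25],[0.77,0,0,0,0,0,25]]';  python3 -c "
from go import *
to((-13,7,161),1.5708)
w=read_camera('wrist');cv2.imwrite('pics/k_wrist.png',w['image'][:,:,::-1]);pickle.dump(w,open('w4.pkl','wb'))
w=read_camera('scene');crop(w['image'],270,140,410,260,5,'k_scene')"
```

```text
time_s: 9.52
tcp_pos: [546.5, 70.2, 190.4]
eef_rot: [0.775, 0.38, 0.428, -0.269]
wrist_force: [0.5, -0.2, -2.9]
finger_gap: 0.336
time_s: 10.35
tcp_pos: [546.5, 70.1, 190.0]
eef_rot: [0.576, 0.642, 0.296, -0.41]
wrist_force: [0.3, -0.1, -3.4]
finger_gap: 0.334
tcp bed [ -5.5   7.1 159.4] F [ 0.3 -0.1 -3.4] gap 0.334 t 10.35 j [ 0.03  0.03 -0.56  0.48 -0.11  1.76]
rot to yaw 1.5708 [-0.0007  0.0001  0.0031]
shift [-1.6 -7.5  0.1]
```

View pics/k_wrist.png

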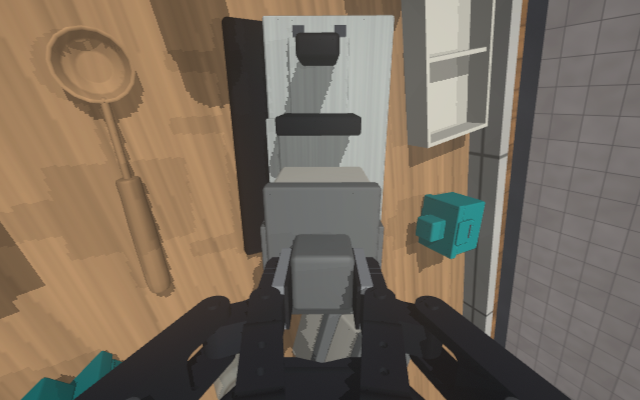

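View pics/k_scene.png

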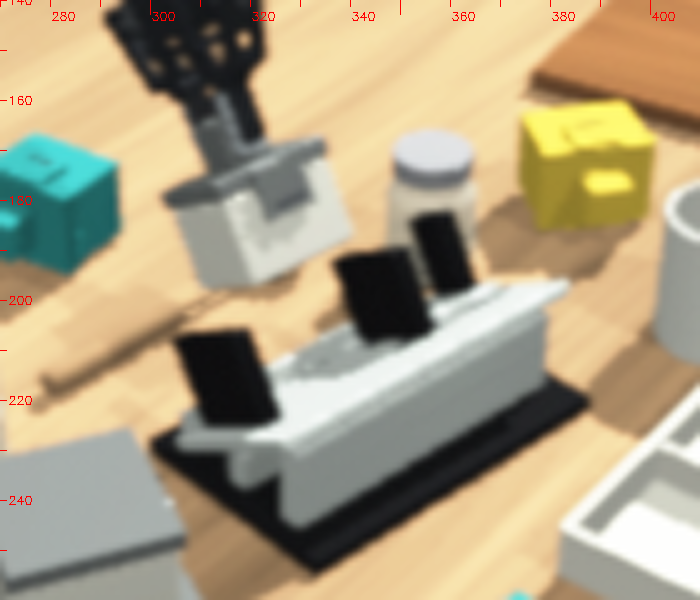

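```bash
python3 -c "
from go import *
w=pickle.load(open('w4.pkl','rb'))
p=BED[:];p[5]=37.5
for k in ['J0','J1','J2','J3','P0','P1','P2','P3']: print(k,proj(w,pts(p,[k])).round(1)[0])
M,o=frame(p)
for b in [(-45,20,12),(-45,100,12),(-45,60,12)]: print(b,proj(w,M@np.array(b)+o).round(1))
crop(w['image'],215,5,415,185,4,'d4')
"
```

```text
J0 [276.5 135.2]
J1 [275.6 115.9]
J2 [362.2 115.9]
J3 [361.4 135.2]
P0 [296.7  58.5]
P1 [296.1  32.1]
P2 [341.1  32.1]
P3 [340.6  58.5]
(-45, 20, 12) [[280.4 178.8]]
(-45, 100, 12) [[276.2  88.2]]
(-45, 60, 12) [[278.4 135.7]]
```

View pics/d4.png

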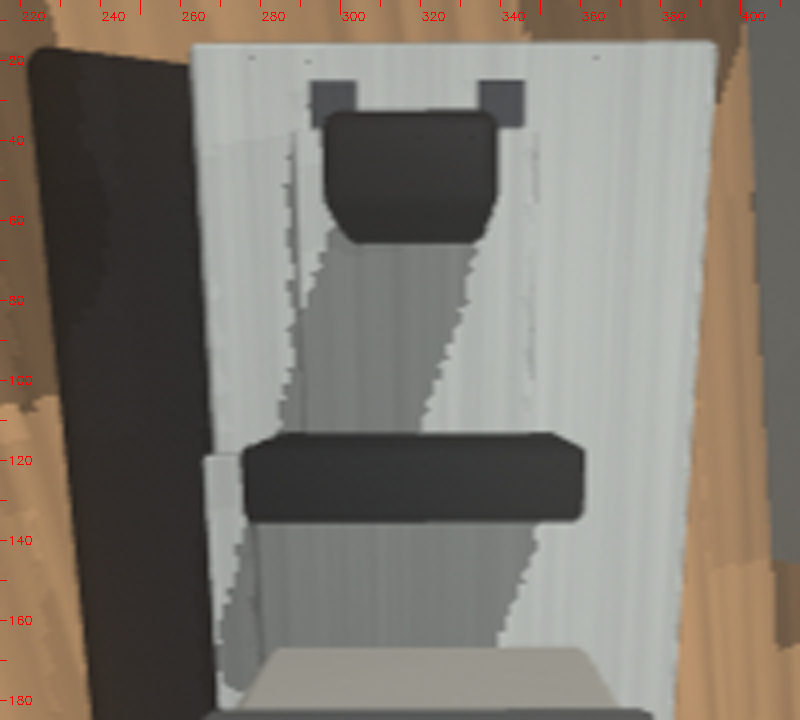

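```bash
python3 -m jog '[[0,0,0.003,0,-0.008,0,25],[0,0,0.003,0.01,-0.008,0,25],[0,0,0.003,0.022,-0.008,0,25],[0,0,0.003,0.034,-0.008,0,25],[0,0,0.003,0.046,-0.008,0,25],[0,0,0.003,0.056,-0.008,0,25],[0,0,0.003,0.062,-0.008,0,25],[0,0,0.003,0.066,-0.008,0,25],[0,0,0.003,0.066,-0.008,0,25]]';  python3 -c "
from go import *
to((-14,7,86),1.5708)
w=read_camera('wrist');cv2.imwrite('pics/l_wrist.png',w['image'][:,:,::-1]);pickle.dump(w,open('w5.pkl','wb'))
w=read_camera('scene');crop(w['image'],270,140,410,260,5,'l_scene')"
```

```text
time_s: 11.2
tcp_pos: [571.9, 65.2, 127.9]
eef_rot: [0.577, 0.642, 0.295, -0.409]
wrist_force: [-0.8, -1.0, -3.1]
finger_gap: 0.338
tcp bed [-14.1   7.1  92.7] F [-0.8 -1.  -3.1] gap 0.338 t 11.2 j [ 0.02  0.13 -0.62  0.3  -0.1   1.75]
rot to yaw 1.5708 [0.0007 0.0003 0.0011]
shift [6.7 0.1 0.1]
```

View pics/l_wrist.png

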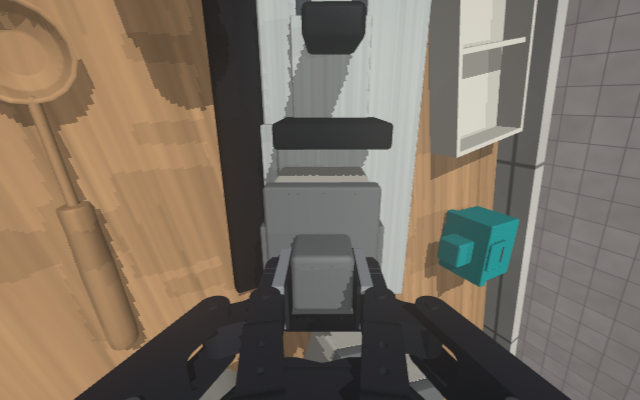

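View pics/l_scene.png

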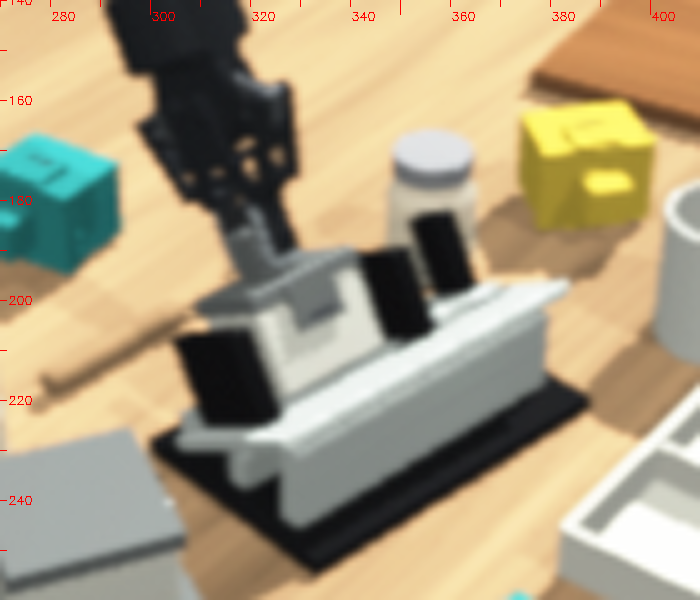

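Between the jaws, about 6–7 mm above the bed. Lower slowly.

```bash
python3 -m jog '[[0,0,0,0.002,0,0,25],[0,0,0,0.0035,0,0,25],[0,0,0,0.005,0,0,25],[0,0,0,0.006,0,0,25],[0,0,0,0.006,0,0,25]]';  python3 -c "
from go import *
to((-14,7,86),1.5708)"
```

```text
time_s: 11.72
tcp_pos: [574.9, 64.8, 123.7]
eef_rot: [0.577, 0.643, 0.295, -0.409]
wrist_force: [-0.2, -0.3, -2.5]
finger_gap: 0.333
tcp bed [-13.5   7.2  87.5] F [-0.2 -0.3 -2.5] gap 0.333 t 11.72 j [ 0.02  0.14 -0.62  0.29 -0.1   1.75]
rot to yaw 1.5708 [ 0.0007  0.     -0.0001]
shift [ 1.5 -0.5  0.2]
```

```bash
python3 -m jog '[[0,0,0,0.001,-0.0005,0,25],[0,0,0,0.0015,-0.0005,0,25],[0,0,0,0.002,-0.0005,0,25],[0,0,0,0.002,-0.0005,0,25]]';  python3 -c "
from go import *
to((-14,7,86),1.5708)"
```

```text
time_s: 12.05
tcp_pos: [575.1, 64.6, 122.1]
eef_rot: [0.577, 0.642, 0.295, -0.409]
wrist_force: [-6.1, -0.1, 3.6]
finger_gap: 0.332
tcp bed [-14.1   7.1  86. ] F [-6.1 -0.1  3.6] gap 0.332 t 12.05 j [ 0.02  0.14 -0.63  0.28 -0.1   1.75]
rot to yaw 1.5708 [ 0.0007  0.0003 -0.0003]
shift [-0.   0.1  0.1]
```

```bash
python3 -m jog '[[0,0,0,0,-0.0007,0,25],[0,0,0,0,-0.0014,0,25],[0,0,0,0,-0.0014,0,25]]';  python3 -c "
from go import *
to((-14,7,86),1.5708); c,T,M,s=where(); print(M.T@s['wrist_force'])
w=read_camera('scene');crop(w['image'],270,140,410,260,5,'m_scene')"
```

```text
time_s: 12.3
tcp_pos: [573.9, 64.9, 121.4]
eef_rot: [0.577, 0.643, 0.295, -0.409]
wrist_force: [-2.2, -0.2, -0.3]
finger_gap: 0.335
tcp bed [-15.6   7.1  86. ] F [-2.2 -0.2 -0.3] gap 0.335 t 12.3 j [ 0.02  0.14 -0.63  0.28 -0.1   1.75]
rot to yaw 1.5708 [ 0.0006  0.0003 -0.0004]
shift [0.  1.6 0.1]
[-1.95653782 -0.60945118  0.81658478]
```

View pics/m_scene.png

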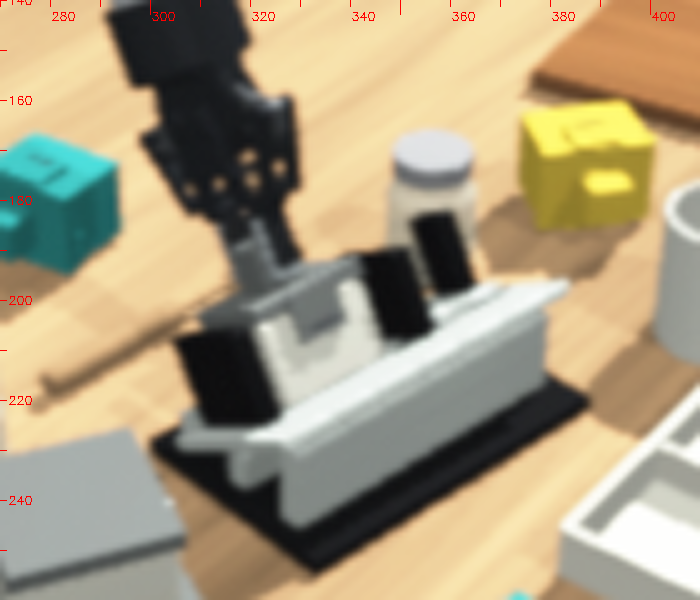

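```bash
python3 -m jog '[[0,0,0,0.0006,0,0,25],[0,0,0,0.0006,0,0,25],[0,0,0,0.0006,0,0,34],[0,0,0,0.0006,0,0,40],[0,0,0,0.0006,0,0,50],[0,0,0,0.0006,0,0,60],[0,0,0,0.0006,0,0,60]]';  python3 -c "
from go import *
to((-14,7,86),1.5708); c,T,M,s=where(); print(M.T@s['wrist_force'])
w=read_camera('wrist');cv2.imwrite('pics/n_wrist.png',w['image'][:,:,::-1]);
w=read_camera('scene');crop(w['image'],270,140,410,260,5,'n_scene')"
```

```text
time_s: 12.93
tcp_pos: [574.5, 64.8, 121.0]
eef_rot: [0.577, 0.643, 0.295, -0.409]
wrist_force: [-0.2, 0.6, 0.3]
finger_gap: 0.599
tcp bed [-15.3   7.1  85.4] F [-0.2  0.6  0.3] gap 0.599 t 12.93 j [ 0.02  0.15 -0.63  0.28 -0.1   1.75]
rot to yaw 1.5708 [ 0.0006  0.0002 -0.0008]
shift [-0.6  1.3  0.1]
[-0.13136184  0.54325248  0.37470536]
```

View pics/n_wrist.png

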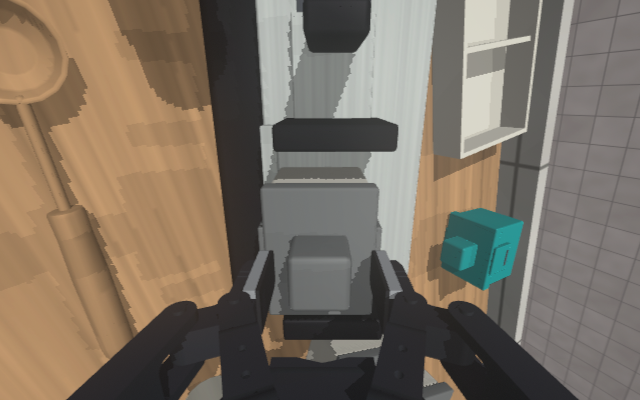

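View pics/n_scene.png

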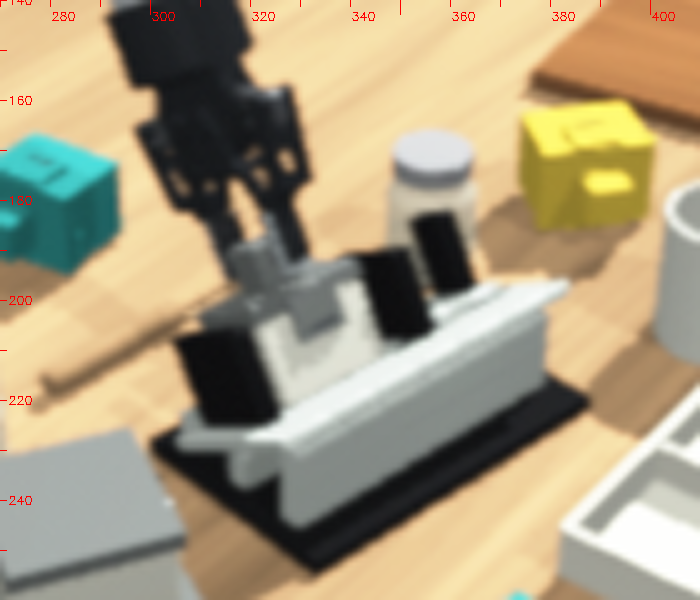

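```bash
python3 -m jog '[[0,0,0,-0.01,0,0,60],[0,0,0,-0.03,0,0,60],[0,0,0,-0.055,0,0,60],[-0.1,0,0,-0.065,0,0,60],[-0.2,0,0,-0.065,0,0,60],[-0.32,0,0,-0.065,0,0,60],[-0.44,0,0,-0.065,0,0,60],[-0.56,0,0,-0.065,0,0,60],[-0.68,0,0,-0.065,0,0,60],[-0.8,0,0,-0.065,0,0,60]]'; python3 -m jog '[[-0.12,0,0,0,0,0,60],[-0.24,0,0,0,0,0,60],[-0.36,0,0,0,0,0,60],[-0.48,0,0,0,0,0,60],[-0.6,0,0,0,0,0,60],[-0.72,0,0,0,0,0,60],[-0.8,0,0,0,0,0,60],[-0.8,0,0,0,0,0,60],[-0.8,0,0,0,0,0,60]]'; python3 -c "
from go import *
to((-8,125.5,120),0); 
w=read_camera('wrist');cv2.imwrite('pics/o_wrist.png',w['image'][:,:,::-1]);pickle.dump(w,open('w6.pkl','wb'))"
```

```text
time_s: 13.87
tcp_pos: [542.1, 70.9, 177.9]
eef_rot: [0.783, 0.365, 0.431, -0.261]
wrist_force: [0.3, -0.4, -0.4]
finger_gap: 0.603
time_s: 14.62
tcp_pos: [541.9, 71.0, 178.4]
eef_rot: [0.863, 0.032, 0.498, -0.073]
wrist_force: [0.6, -0.4, -0.2]
finger_gap: 0.603
tcp bed [-15.3   7.2 151.7] F [ 0.6 -0.4 -0.2] gap 0.603 t 14.62 j [ 0.03  0.03 -0.59  0.44 -0.11  0.16]
rot to yaw 0 [0.0331 0.0015 0.0001]
shift [ 31.7 118.   11.1]
```

View pics/o_wrist.png

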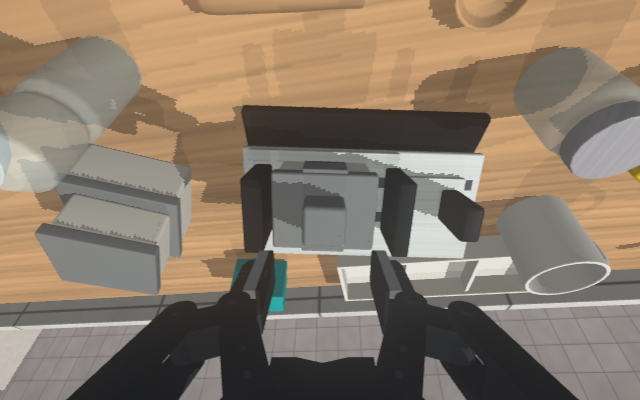

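```bash
python3 -c "
from go import *
w=pickle.load(open('w6.pkl','rb'))
crop(w['image'],235,140,425,260,4,'d6')
M,o=frame(BED)
def pr(b): return proj(w,M@np.array(b,float)+o).round(1)[0]
cx,cy=-16,7.5
for n,b in dict(G0=(cx-15,cy-15,90),G1=(cx-15,cy+15,90),G2=(cx+15,cy+15,90),G3=(cx+15,cy-15,90),L0=(cx-31,cy-40,62),L1=(cx-31,cy+40,62),L2=(cx+31,cy+40,62),L3=(cx+31,cy-40,62),F0=(-40,-40,56),F1=(-40,-56,56),J0=(-40,65.5,56)).items(): print(n,pr(b))
"
```

```text
G0 [300.3 206.1]
G1 [345.2 207.5]
G2 [342.6 247.6]
G3 [299.8 246.3]
L0 [269.3 171.6]
L1 [377.4 175.3]
L2 [370.2 249.9]
L3 [271.1 246.8]
F0 [261.  178.4]
F1 [240.  177.7]
J0 [398.6 183. ]
```

View pics/d6.png

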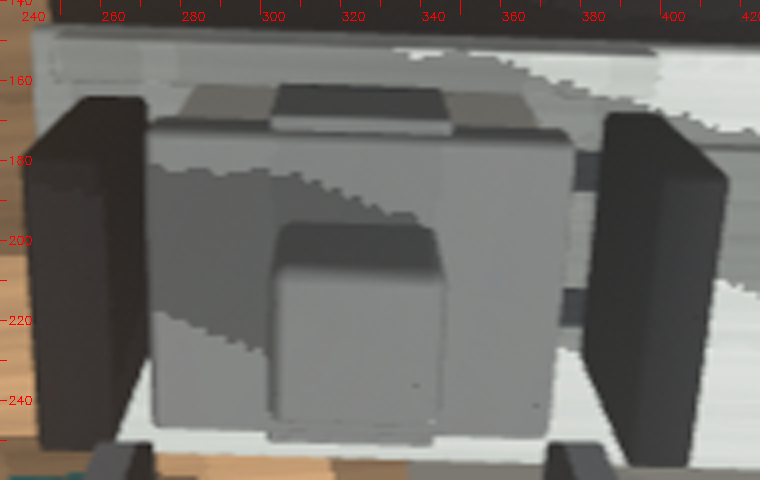

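```bash
python3 -m jog '[[0.033,0,0,0,0.04,0.004,45],[0.033,0,0,0,0.08,0.008,45],[0.033,0,0,0.01,0.118,0.011,45],[0.033,0,0,0.03,0.118,0.011,45],[0.033,0,0,0.03,0.118,0.011,45],[0.033,0,0,0.03,0.118,0.011,45]]'; python3 -c "
from go import *
to((-7,125.5,50),0); 
w=read_camera('wrist');cv2.imwrite('pics/p_wrist.png',w['image'][:,:,::-1])"
```

```text
time_s: 15.17
tcp_pos: [584.0, 183.3, 154.7]
eef_rot: [0.862, 0.047, 0.498, -0.081]
wrist_force: [0.3, -0.6, -0.4]
finger_gap: 0.452
tcp bed [ -9.4 125.4 120.9] F [ 0.3 -0.6 -0.4] gap 0.452 t 15.17 j [ 0.27  0.18 -0.47  0.44 -0.22  0.4 ]
rot to yaw 0 [-0.0007 -0.0012  0.001 ]
shift [70.9  0.2  2.5]
```

View pics/p_wrist.png

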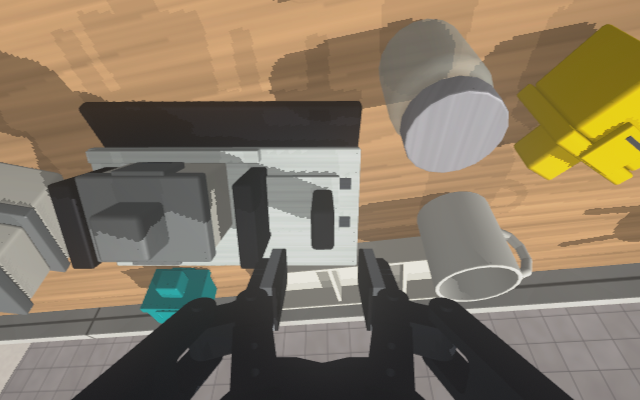

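Post at (322,220) is centred between the fingers. Descend and grip it lightly.

```bash
python3 -m jog '[[0,0,0,0.025,0,0.002,45],[0,0,0,0.05,0,0.002,45],[0,0,0,0.066,0,0.002,45],[0,0,0,0.071,0,0.002,45],[0,0,0,0.071,0,0.002,45],[0,0,0,0.071,0,0.002,10],[0,0,0,0.071,0,0.002,10],[0,0,0,0.071,0,0.002,10],[0,0,0,0.071,0,0.002,10],[0,0,0,0.071,0,0.002,10]]' 25; python3 -c "
from go import *
to((-7,98.5,50),0);c,T,M,s=where(); print(M.T@s['wrist_force']) "
```

```text
time_s: 16.05
tcp_pos: [620.9, 175.8, 96.9]
eef_rot: [0.863, 0.047, 0.497, -0.082]
wrist_force: [-3.8, -2.1, 6.3]
finger_gap: 0.184
tcp bed [ -5.7 124.8  52. ] F [-3.8 -2.1  6.3] gap 0.184 t 16.05 j [ 0.23  0.29 -0.5   0.29 -0.21  0.37]
rot to yaw 0 [-0.0016  0.0024  0.0008]
shift [  2.  -26.3  -1.3]
[ 0.25375327 -2.75842829  7.1426366 ]
```

```bash
python3 -m jog '[[0,0,0,0,-0.003,0,10],[0,0,0,0,-0.007,0,10],[0,0,0,0,-0.011,0,10],[0,0,0,0,-0.014,0,10],[0,0,0,0,-0.017,0,10],[0,0,0,0,-0.019,0,10],[0,0,0,0,-0.021,0,10],[0,0,0,0,-0.021,0,10]]'; python3 -c "
from go import *
to((-7,100,50),0);c,T,M,s=where(); print(M.T@s['wrist_force']) 
w=read_camera('wrist');cv2.imwrite('pics/q_wrist.png',w['image'][:,:,::-1])"
```

```text
time_s: 16.72
tcp_pos: [617.1, 155.8, 97.0]
eef_rot: [0.863, 0.047, 0.497, -0.081]
wrist_force: [5.4, 3.1, -5.6]
finger_gap: 0.181
tcp bed [ -5.6 104.4  52.1] F [ 5.4  3.1 -5.6] gap 0.181 t 16.72 j [ 0.2   0.28 -0.52  0.28 -0.19  0.34]
rot to yaw 0 [-0.0013  0.0025 -0.0011]
shift [ 2.1 -4.4 -1.4]
[ 1.29977872  4.0641125  -7.22405528]
```

View pics/q_wrist.png

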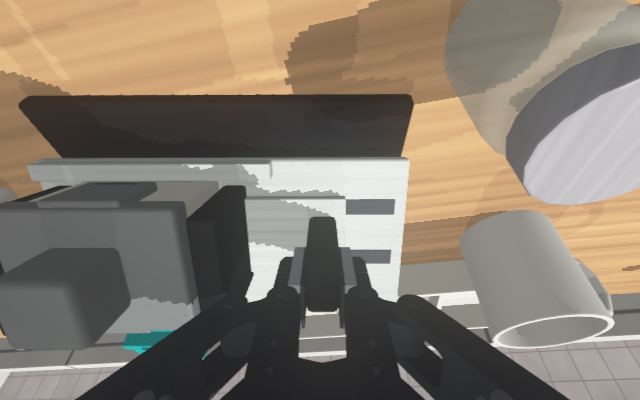

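```bash
python3 -m jog '[[0,0,0,0,-0.001,0,10],[0,0,0,0,-0.002,0,10],[0,0,0,0,-0.0025,0,10],[0,0,0,0,-0.0025,0,10]]'; python3 -c "
from go import *
to((-7,100,50),0);c,T,M,s=where(); print(M.T@s['wrist_force'])";  python3 -m jog '[[0,0,0,0,-0.0007,0,10],[0,0,0,0,-0.0013,0,10],[0,0,0,0,-0.0013,0,10]]'; python3 -c "
from go import *
to((-7,100,50),0);c,T,M,s=where(); print(M.T@s['wrist_force'])"
```

```text
time_s: 17.1
tcp_pos: [616.8, 154.1, 97.0]
eef_rot: [0.863, 0.048, 0.497, -0.08]
wrist_force: [5.8, 3.6, -7.2]
finger_gap: 0.18
tcp bed [ -5.7 102.7  52.1] F [ 5.8  3.6 -7.2] gap 0.18 t 17.1 j [ 0.19  0.27 -0.53  0.28 -0.18  0.33]
rot to yaw 0 [-0.0008  0.0023 -0.0029]
shift [ 2.1 -2.8 -1.3]
[ 0.73093161  4.65592658 -8.70697531]
time_s: 17.35
tcp_pos: [616.7, 153.6, 97.0]
eef_rot: [0.863, 0.048, 0.497, -0.079]
wrist_force: [5.7, 3.7, -7.4]
finger_gap: 0.179
tcp bed [ -5.7 102.2  52.1] F [ 5.7  3.7 -7.4] gap 0.179 t 17.35 j [ 0.19  0.27 -0.53  0.27 -0.18  0.33]
rot to yaw 0 [-0.0004  0.0023 -0.0047]
shift [ 2.1 -2.2 -1.3]
[ 0.59215987  4.66710034 -8.90752435]
```

```bash
python3 -m jog '[[0,0,0,0,-0.001,0,10],[0,0,0,0,-0.002,0,10],[0,0,0,0,-0.002,0,10],[0,0,0,0,-0.002,0,10]]'; python3 -c "
from go import *
to((-7,100,50),0);c,T,M,s=where(); print(M.T@s['wrist_force'])
w=read_camera('wrist');cv2.imwrite('pics/r_wrist.png',w['image'][:,:,::-1]);pickle.dump(w,open('w7.pkl','wb'))
for n,b in (('top',(245,160,355,270)),('scene',(290,160,400,260))):
    c=read_camera(n); crop(c['image'],*b,6,'r_'+n)"
```

```text
time_s: 17.68
tcp_pos: [616.4, 152.4, 97.0]
eef_rot: [0.863, 0.048, 0.497, -0.078]
wrist_force: [5.5, 2.7, -8.1]
finger_gap: 0.18
tcp bed [ -5.7 101.   52.1] F [ 5.5  2.7 -8.1] gap 0.18 t 17.68 j [ 0.19  0.27 -0.53  0.27 -0.18  0.33]
rot to yaw 0 [ 0.      0.0023 -0.0063]
shift [ 2.1 -1.  -1.3]
[ 0.21285579  3.71651258 -9.49366382]
```

View pics/r_wrist.png

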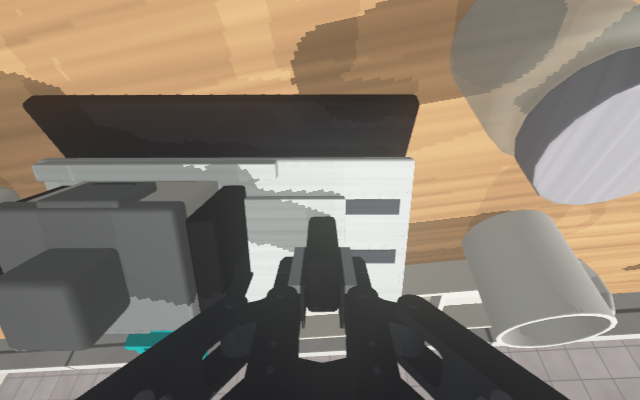

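View pics/r_scene.png

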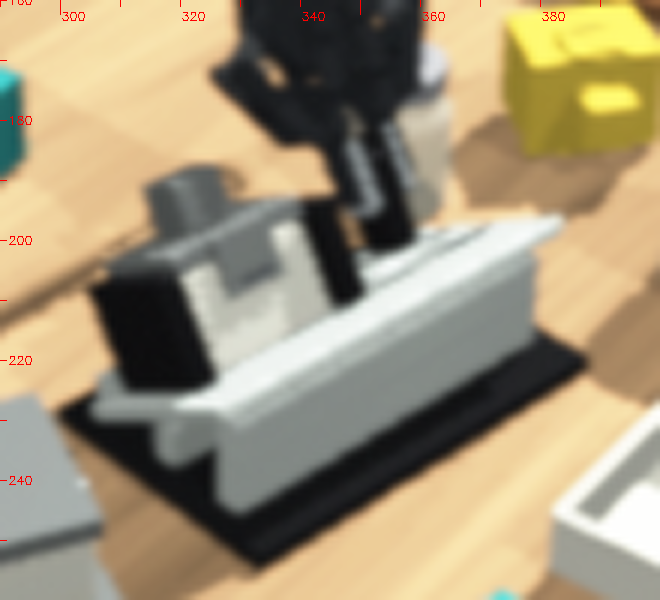

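```bash
python3 -m jog '[[0,0,0,0,-0.0008,0,10],[0,0,0,0,-0.0015,0,10],[0,0,0,0,-0.0015,0,10],[0,0,0,0,-0.0015,0,10]]'; python3 -c "
from go import *
to((-7,100,50),0);c,T,M,s=where(); print(M.T@s['wrist_force'])"; python3 -m jog '[[0,0,0,0,-0.0008,0,10],[0,0,0,0,-0.0015,0,10],[0,0,0,0,-0.0015,0,10],[0,0,0,0,-0.0015,0,10]]'; python3 -c "
from go import *
to((-7,100,50),0);c,T,M,s=where(); print(M.T@s['wrist_force'])"
```

```text
time_s: 18.17
tcp_pos: [616.3, 151.6, 97.0]
eef_rot: [0.863, 0.048, 0.497, -0.077]
wrist_force: [6.4, 3.5, -7.2]
finger_gap: 0.18
tcp bed [ -5.7 100.2  52.1] F [ 6.4  3.5 -7.2] gap 0.18 t 18.17 j [ 0.19  0.27 -0.53  0.27 -0.18  0.33]
rot to yaw 0 [ 0.0004  0.0022 -0.0078]
shift [ 2.1 -0.2 -1.3]
[ 1.30805907  4.66880198 -9.08983931]
time_s: 18.5
tcp_pos: [616.1, 150.8, 97.0]
eef_rot: [0.863, 0.049, 0.497, -0.077]
wrist_force: [6.2, 4.6, -6.8]
finger_gap: 0.181
tcp bed [-5.7 99.3 52.1] F [ 6.2  4.6 -6.8] gap 0.181 t 18.5 j [ 0.18  0.27 -0.53  0.27 -0.17  0.32]
rot to yaw 0 [ 0.0007  0.0023 -0.0092]
shift [ 2.1  0.6 -1.4]
[ 1.12274348  5.6717524  -8.47037111]
```

```bash
python3 -m jog '[[0,0,0,0,-0.0008,0,10],[0,0,0,0,-0.0015,0,10],[0,0,0,0,-0.0015,0,10],[0,0,0,0,-0.0015,0,10]]'; python3 -c "
from go import *
to((-7,100,50),0);c,T,M,s=where(); print(M.T@s['wrist_force'])
for n,b in (('top',(245,160,355,270)),('scene',(290,160,400,260))):
    c=read_camera(n); crop(c['image'],*b,6,'s_'+n)"
```

```text
time_s: 18.83
tcp_pos: [616.1, 150.7, 97.0]
eef_rot: [0.863, 0.049, 0.497, -0.075]
wrist_force: [7.7, 7.9, -8.4]
finger_gap: 0.182
tcp bed [-5.7 99.3 52.2] F [ 7.7  7.9 -8.4] gap 0.182 t 18.83 j [ 0.18  0.27 -0.53  0.27 -0.17  0.32]
rot to yaw 0 [ 0.0015  0.0021 -0.0122]
shift [ 2.2  0.7 -1.3]
[  1.08455538   9.21871727 -10.34816568]
```

View pics/s_top.png

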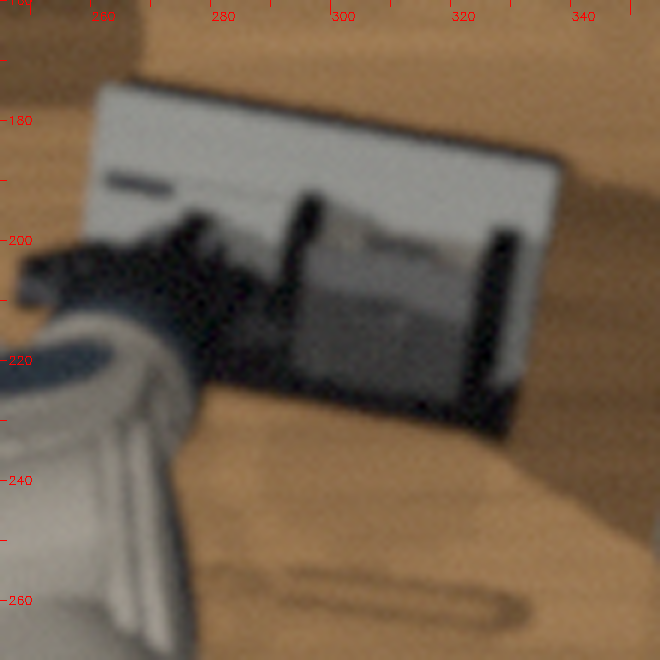

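View pics/s_scene.png

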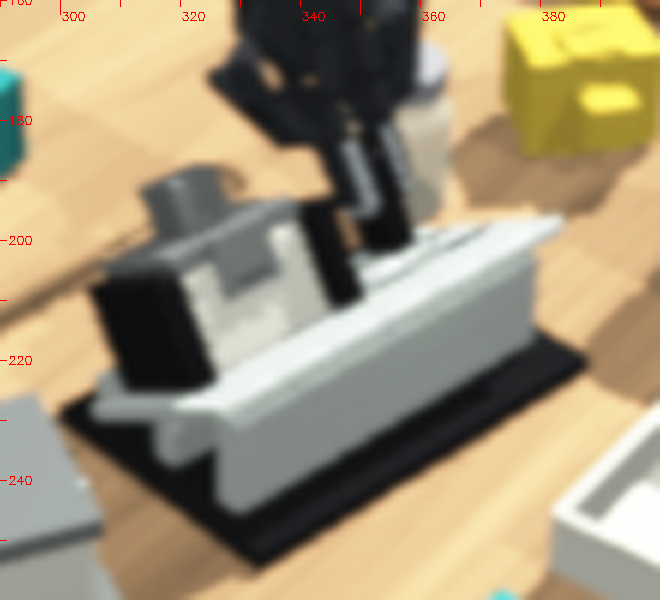

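```bash
python3 -m jog '[[0,0,0.012,0,0,0,10],[0,0,0.012,0,0,0,42],[0,0,0.012,0,0,0,42],[0,0,0.012,0,0,0,42],[0,0,0.012,0,0,0,42],[0,0,0.012,-0.03,0,0,42],[0,0,0.012,-0.06,0,0,42],[0,0,0.012,-0.09,-0.02,0,42],[0,0,0.012,-0.1,-0.05,0,42],[0,0,0.012,-0.1,-0.05,0,42]]'; python3 -c "
from go import *
to((-7,100,50),0);c,T,M,s=where()
w=read_camera('wrist');cv2.imwrite('pics/t_wrist.png',w['image'][:,:,::-1]);pickle.dump(w,open('w8.pkl','wb'))
crop(w['image'],190,120,400,280,3,'d8')
def pr(b): return proj(w,M@np.array(b,float)+np.array(BED[:3])).round(1)[0]
cx,cy,j=-16,0,12
for n,b in dict(G0=(cx-15,cy-15,90),G1=(cx-15,cy+15,90),G2=(cx+15,cy+15,90),G3=(cx+15,cy-15,90),L0=(cx-31,cy-40,62),L1=(cx-31,cy+40,62),L2=(cx+31,cy+40,62),L3=(cx+31,cy-40,62),F1=(-40,-56,56),F2=(24,-56,56),J0=(-40,28+j,56),J1=(-40,42+j,56),P1=(-23,96+j,60),P0=(-23,80+j,60),P2=(7,96+j,60)).items(): print(n,pr(b))
"
```

```text
time_s: 19.77
tcp_pos: [556.7, 107.6, 186.2]
eef_rot: [0.865, 0.052, 0.495, -0.071]
wrist_force: [0.2, 0.3, 0.8]
finger_gap: 0.419
tcp bed [ -4.7  45.8 154.5] F [0.2 0.3 0.8] gap 0.419 t 19.77 j [ 0.1   0.06 -0.54  0.46 -0.12  0.25]
rot to yaw 0 [ 0.0007  0.0063 -0.0239]
shift [105.8  51.6  -3. ]
G0 [226.9 190.5]
G1 [272.5 190.2]
G2 [274.8 231.5]
G3 [231.4 231.8]
L0 [200.8 158.2]
L1 [310.6 158. ]
L2 [311.4 234.4]
L3 [211.1 235.3]
F1 [183.5 165.9]
F2 [195.3 242.1]
J0 [310.8 165.5]
J1 [329.2 165.5]
P1 [399. 188.]
P0 [378.4 188.1]
P2 [395.7 223.7]
```

View pics/d8.png

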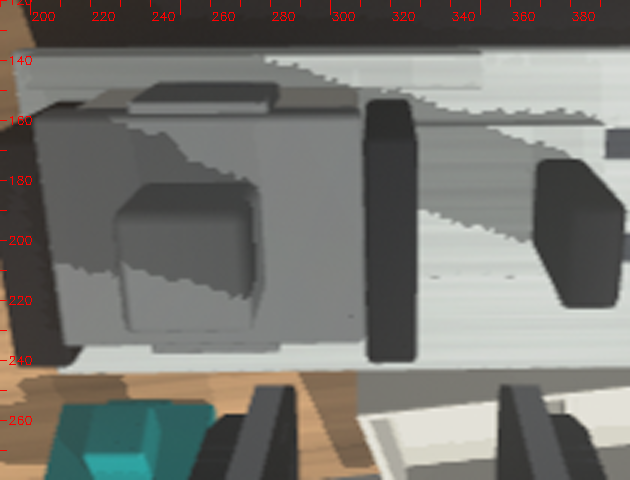

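View pics/t_wrist.png

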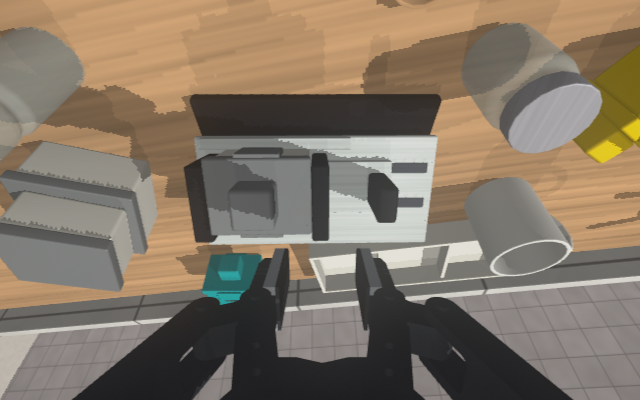

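```bash
python3 -m jog '[[0,0,0,-0.03,0,-0.03,60],[0,0,0,-0.06,0,-0.07,60],[0,0,0,-0.09,0,-0.1,60],[0,0,0,-0.1,0,-0.13,60],[0,0,0,-0.1,0,-0.13,60],[0,0,0,-0.1,0,-0.13,60]]'; python3 -c "
from go import *
M,o=frame(BED);print(get_state()['tcp_pos'])
cx,cy,j=-16,0,12
D=dict(G0=(cx-15,cy-15,90),G1=(cx-15,cy+15,90),G2=(cx+15,cy+15,90),G3=(cx+15,cy-15,90),L0=(cx-31,cy-40,62),L1=(cx-31,cy+40,62),L2=(cx+31,cy+40,62),L3=(cx+31,cy-40,62),F3=(24,-40,56),F2=(24,-56,56),J2=(24,42+j,56),J3=(24,28+j,56),P2=(7,96+j,60))
for n,b in (('top',(245,160,355,270)),('scene',(290,160,400,260))):
    c=read_camera(n); im=c['image'].copy(); crop(im,*b,7,'u_'+n); cv2.imwrite('pics/uf_'+n+'.png',im[:,:,::-1])
    print(n,{k:tuple(map(float,proj(c,M@np.array(b)+o)[0].round(1))) for k,b in D.items()})
"
```

```text
time_s: 20.32
tcp_pos: [395.7, 137.1, 205.9]
eef_rot: [0.865, 0.052, 0.495, -0.07]
wrist_force: [0.0, 0.8, -0.3]
finger_gap: 0.601
[395.71892729 137.10327797 205.88349999]
top {'G0': (312.0, 222.7), 'G1': (301.5, 220.7), 'G2': (303.1, 210.6), 'G3': (313.7, 212.6), 'L0': (321.0, 226.1), 'L1': (293.3, 220.9), 'L2': (296.5, 200.5), 'L3': (324.5, 205.8), 'F3': (325.2, 202.1), 'F2': (330.8, 203.1), 'J2': (292.4, 196.0), 'J3': (297.3, 196.9), 'P2': (272.5, 198.6)}
scene {'G0': (312.6, 190.5), 'G1': (320.6, 186.7), 'G2': (326.4, 185.9), 'G3': (318.3, 189.8), 'L0': (306.3, 203.2), 'L1': (327.2, 192.8), 'L2': (339.5, 191.4), 'L3': (318.1, 202.3), 'F3': (320.6, 204.1), 'F2': (316.1, 206.4), 'J2': (345.7, 191.3), 'J3': (342.1, 193.2), 'P2': (355.1, 183.7)}
```

View pics/u_scene.png

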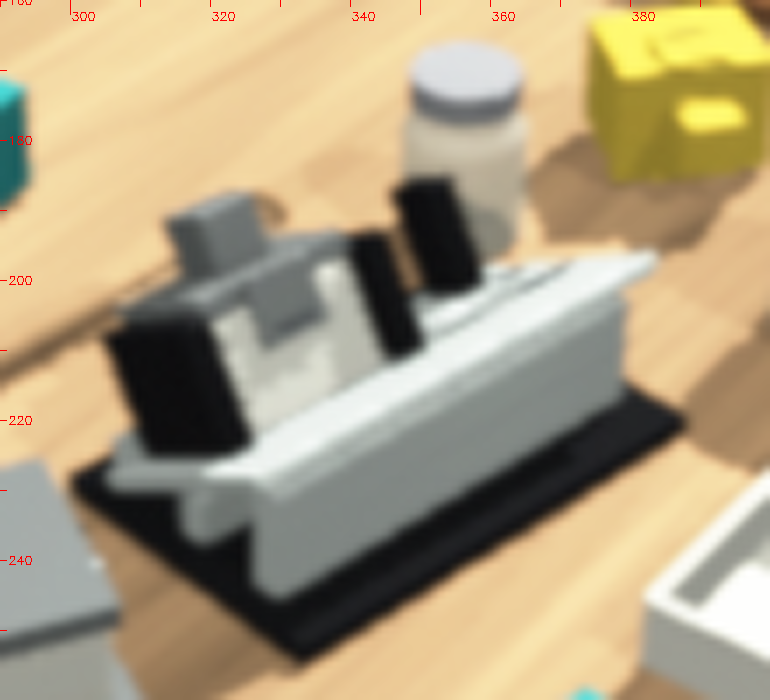

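View pics/uf_top.png

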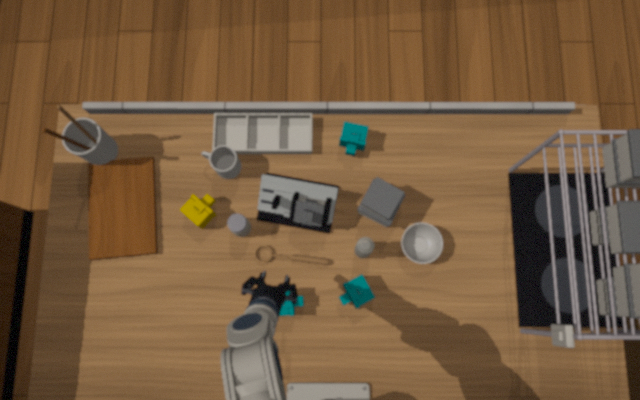

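```bash
python3 -c "
from station import job_done,get_state
print(job_done()); print(get_state()['time_s'])"
```

```text
the job is handed in; nothing more can be done
None
the job is handed in; nothing more can be done
```

I opened the jaw by its post to about 37 mm, which is a gap of about 105 mm. I lifted the container by its lid grip, gave it a quarter turn, and set it flat on the bed at the lip. Then I released it and slid the jaw up until it stopped against the container. I let go of everything and handed the job in at about 20 s; it reports no verdict.

**Last checks:**
- **Container position:** The last wrist view matched a container seated at bed x = -16 mm, y = 0 mm. Its lid edges were within about 1 px (about 1 mm) of the predicted positions, square to the bed.
- **Jaw:** The jaw edges in the same view fit a value of about 11.5 to 12 mm. The arm's own reading at the stop gave 11.3 mm, about 0.5 mm less, when the tool was tilted slightly. Both are inside the 9 to 14.5 mm range. The push force rose from about 5 to 9 N as the jaw stopped moving.
- **Lip contact:** I felt no clear force at the lip while setting down. The container settled about 1 mm down the slope when released, so contact is judged from the pictures only.
- **Bystanders:** In the last top view all seven stood at their starting places. I compared them by eye and did not measure them.

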